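Erect the fold-up box and pour in the beads

ROBOT

A 7-joint arm with a two-finger parallel gripper is mounted at the origin on the work surface. World frame = base frame: x ahead of the robot, y to its left, z up, the work surface at z = 0. Lengths are in m, angles in rad, forces in N, time in s.
With the tool pointing down it reaches from about 0.4 to 0.85 m from the base axis. Payload 4.5 kg.
Tool frame: the origin (TCP) lies between the finger pads; the fingertips stand r.tip_reach ahead of it and the grasp point (between the pads) lies 3 mm ahead of it (r.tip_reach is the distance from the TCP to the fingertips, in m); z points along the fingers, y is the line along which they close (so a half turn about z gives the same grasp; the last joint's range is limited). The gripper opens to 88 mm and grips with 3 to 60 N. Pads are 18 mm wide; open, the fingers measure 123 mm over their backs; the gripper's body (75 mm by 187 mm) begins 45 mm behind the grasp point.
Start: joints at [1.233, 0.689, -0.195, 1.565, 0.157, 0.902, -0.215], TCP at [0.227, -0.582, 0.261] pointing down, gripper open.
Joint ranges: [-3.01, 3.01], [-0.46, 2.08], [-1.47, 1.51], [0.13, 2.56], [-1, 4.14], [0.04, 2.09], [-2.66, 2.66]. Speed limits (rad/s): [2.57, 2.57, 3.14, 3.14, 3.14, 3.14, 3.14].

INTERFACE

Orientations are given as a unit quaternion [x, y, z, w].
In Python, from plant import r gives the robot as it stands.
- The arm moves only by the tool step_arm, never from a script. Its argument "motion" is a list of rows, each an object with "dp": the shift along the tool's x, y, z in mm, a list of three; "twist": the turn, a rotation vector about the tool's x, y, z in rad, a list of three; "hand": the opening, from -1 (shut) to 1 (fully open). In form: [{"dp": [dx, dy, dz], "twist": [rx, ry, rz], "hand": hand}, ...]. A call has 1 to 5 rows; each row is the pose to reach, as a shift and turn from the pose commanded when the call began, along the tool's axes at that moment; what a row does not reach only later rows make up. A row lasts 1/8 s, in which the tool goes at most 62.5 mm and 10.7 degrees, less where a joint would pass 70% of its speed; a pose out of reach is approached as far as the arm can. A call with a gripper value outside its range is refused whole. The fingers move at their own pace and stop on an object; "force" is the grip in N (left out, the last holds). Time passes only in rows, so rows that repeat a pose let the fingers close. It gives the time, the measured TCP pose, the force, the opening and the grip force at its end, in the units of the state.
- r.get_state(): the state, without advancing time (a new reading comes with each control period).
- r.snapshot(name): name is "scene" or "top" or "wrist"; returns a dict with "pixels" (420x560x3 uint8, red, green, blue), "depth" (420x560 float32, m along the optical axis (not along the pixel's ray), 0 where there is no reading), "fx", "fy", "cx", "cy" (pixels), "xyz" and "orientation" of the camera in the world; the wrist camera has in their place "mount" (4x4, takes a point from camera to tool coordinates, whose origin is the TCP and whose axes are the flange's). Camera axes: x right, y down, z forward; pixel columns grow to the right and rows downward; lengths in m; the calibration is good to about 2 mm. A picture is of the moment at which its call begins: read the wrist's pose just before it.
- r.finish_job(): hands the job in; it is judged then, once.
Trained networks look in the newest picture that a camera, given by its name, has taken for a name from the list of things; names that differ only in an ending like _2 or _b are one class to them, and where a whole thing is asked for, a point or a joint stands for the part that bears it (a point fixed in the world has none). Each returns a list of dicts, best first, with "score" (0 to 1); they miss things now and then, are a little off and sometimes report something else, mostly with a low value. They report only what shows in the picture. A call takes as long as a camera call.
- r.search_frame(camera, thing): "at" ([x, y, z] in m, in the coordinates of the camera as it stood for that picture, good to about 4 mm: the middle of the surface that is visible of it).
The state is a dict: "clock": time; "q": joint angles; "qd": joint speeds; "joint_torque": joint torques, N m; "tool_pos": TCP position; "eef_rot": TCP orientation; "contact_force": force on the tool from outside, world axes, zero at the start; "moment": the same for the moment, N m; "opening": opening from 0.0 (shut) to 1.0 (fully open); "finger_force": force on a finger pad.
Only numpy, scipy, OpenCV 4.12 (cv2) and the standard library are available. Lean on these libraries where they do the work, as an engineer would, in place of code of your own. Each camera call takes 0.05 s, during which the arm holds its last target. There are 200 camera calls.

TASK

Push up the three hinged side panels of the fold-up plywood box until they stand upright, then pick up the wooden cup of beads and pour all six beads into the box from low above it. Stand the empty cup upright on the bench again, and leave the panels up and the other things on the bench where they are.

Things in the scene. Friction and masses are not known exactly. Their poses are not given: they have to be found in the camera images.
- box: plywood box screwed to the bench: floor 150 x 150 x 12 mm, one fixed wall (6 mm thick, 55 mm above the floor) on its +x side, away from the robot; the other three sides are hinged panels 55 mm high, 6 mm thick. All upright: an open box 138 x 138 mm inside, rims 67 mm above the bench. Origin: centre of the floor's underside, at bench level; z up
- left (a joint): hinge of the left panel (144 mm long), in rad: 0 = lying flat outwards (along the box's +y), 1.571 = upright, where it stops. The hinge line is at the box's y = +75 mm, z = 12 mm; stiff, so the panel stays where it is left (about 1 N at its edge moves it)
- left_edge (a point): middle of the free edge of the left panel, 55 mm from its hinge
- right (a joint): hinge of the right panel (144 mm long), in rad: 0 = lying flat outwards (along the box's -y), 1.571 = upright, where it stops. The hinge line is at the box's y = -75 mm, z = 12 mm; stiff, so the panel stays where it is left (about 1 N at its edge moves it)
- right_edge (a point): middle of the free edge of the right panel, 55 mm from its hinge
- near (a joint): hinge of the near panel (135 mm long), in rad: 0 = lying flat outwards (along the box's -x, towards the robot), 1.571 = upright, where it stops. The hinge line is at the box's x = -75 mm, z = 12 mm; stiff, so the panel stays where it is left (about 1 N at its edge moves it)
- near_edge (a point): middle of the free edge of the near panel, 55 mm from its hinge
- cup: turned dark wooden cup holding the beads, 90 mm tall, outside diameter 62 mm at the foot and 68 mm at the rim, wall 4 mm, about 0.2 kg full. Origin: centre of its underside; z along its axis, towards the mouth
- cup_rim (a point): centre of the cup's mouth, 90 mm above its underside
- bead0: round wooden bead 18 mm across, 10 g; origin at its centre. One of six, all in the cup at the start
- bead1: round wooden bead 18 mm across, 10 g; origin at its centre. One of six, all in the cup at the start
- bead2: round wooden bead 18 mm across, 10 g; origin at its centre. One of six, all in the cup at the start
- bead3: round wooden bead 18 mm across, 10 g; origin at its centre. One of six, all in the cup at the start
- bead4: round wooden bead 18 mm across, 10 g; origin at its centre. One of six, all in the cup at the start
- bead5: round wooden bead 18 mm across, 10 g; origin at its centre. One of six, all in the cup at the start
- bear: bystander, to be left alone: carved standing bear, 52 mm across, 105 mm tall. Origin: on the bench under its middle
- gouge: bystander, to be left alone: carving gouge lying on the bench, 170 mm long, 30 mm high, handle towards its -x. Origin: on the bench under its middle
- chisel: bystander, to be left alone: flat chisel lying on the bench, 170 mm long, 30 mm high, handle towards its -x. Origin: on the bench under its middle
- mallet: bystander, to be left alone: wooden mallet lying on the bench: head 110 mm long, 68 mm thick, handle 140 mm long towards its -x. Origin: on the bench under its middle
- blank: bystander, to be left alone: plain lime-wood block, 70 x 140 x 30 mm. Origin: on the bench under its middle
- pot: bystander, to be left alone: steel pot of brushes, 84 mm across, 110 mm tall (brushes to 205 mm). Origin: on the bench under its middle

How it is judged:
By the outcome, as a careful person would: the job done as asked, in the order asked, and still so for the second after the job is handed in, with the robot touching nothing.
It also fails if it takes over 72 s, if anything falls off the work surface, if the arm or the gripper's body presses on something with over 40 N, if the wrist force passes 120 N, or if a joint passes its speed limit or range.

## Working session

There is one attempt and no reset: what is moved stays moved. The work goes in short steps, Python scripts to look and compute and a tool call to move; the robot and the scene stay as the last step left them, time stands still between calls to the robot, and variables do not carry over. Pictures are saved under pics/ and viewed, at most 10 in all, crops included, and the job is handed in when it is done.

Besides the shell and the picture viewer there is one more tool, called after "Call:" as name(argument=value, ...), one argument or row to a line, values as JSON. step_arm: Moves the arm, as the interface text tells. Its arguments: {"type":"object","properties":{"motion":{"type":"array"},"force":{"type":"number"}},"required":["motion"]}

```bash
mkdir -p pics
cat > h.py <<'E'
import numpy as np, cv2
from scipy.spatial.transform import Rotation as R
from plant import r
def snap(n,save=None):
    s=r.get_state(); c=r.snapshot(n)
    if 'mount' in c:
        T=np.eye(4);T[:3,:3]=R.from_quat(s['eef_rot']).as_matrix();T[:3,3]=s['tool_pos'];T=T@np.array(c['mount'])
    else:
        T=np.eye(4);T[:3,3]=c['xyz'];o=np.array(c['orientation']);T[:3,:3]=R.from_quat(o).as_matrix() if o.size==4 else o
    c['T']=T
    if save: cv2.imwrite('pics/'+save,c['pixels'][:,:,::-1])
    return c
def cloud(c):
    d=c['depth'];v,u=np.indices(d.shape)
    P=np.stack([(u-c['cx'])/c['fx']*d,(v-c['cy'])/c['fy']*d,d],-1)
    return P@c['T'][:3,:3].T+c['T'][:3,3]
def find(n,c,things):
    for t in things:
        for k in r.search_frame(n,t)[:2]:
            p=np.array(k['at']); w=c['T'][:3,:3]@p+c['T'][:3,3]
            print(t,round(k['score'],2),w.round(3),'px',(p[:2]/p[2]*[c['fx'],c['fy']]+[c['cx'],c['cy']]).round())
E
python3 - <<'E'
from h import *
print(r.tip_reach,r.get_state())
c=snap('top','top.png'); find('top',c,['box','left_edge','right_edge','near_edge','left','right','near','cup','bear','gouge','chisel','mallet','blank','pot'])
c=snap('scene','scene.png'); find('scene',c,['box','cup','near_edge','left_edge','right_edge'])
E
```

```text
0.022 {'clock': 0.0, 'q': array([ 1.23274601,  0.68997742, -0.19452116,  1.56636976,  0.15728484,
        0.90252073, -0.21512965]), 'qd': array([ 0.00045893,  0.00085903,  0.0001324 ,  0.00016256, -0.00095122,
        0.00099132, -0.000461  ]), 'joint_torque': array([-7.75682274e-04, -5.27572703e+01, -1.26771066e+00, -1.53430098e+01,
       -5.28381276e-02,  6.56928823e-03,  1.61421635e-04]), 'tool_pos': array([ 0.22682524, -0.5817282 ,  0.25990743]), 'eef_rot': array([ 9.82760217e-01,  1.84882307e-01, -2.35546099e-04, -9.12242481e-04]), 'contact_force': array([ 0.92385486, -0.37806091, -0.72222923]), 'moment': array([ 0.02919234, -0.01130335, -0.03247164]), 'finger_force': 0.0, 'opening': 1.0008216768437523}
box 0.89 [ 0.587 -0.158  0.023] px [323. 206.]
left_edge 0.66 [ 0.578 -0.052  0.032] px [290. 208.]
left_edge 0.59 [ 0.608 -0.243  0.03 ] px [351. 199.]
right_edge 0.78 [ 0.609 -0.244  0.031] px [351. 199.]
right_edge 0.68 [ 0.586 -0.155  0.024] px [322. 206.]
near_edge 0.66 [ 0.498 -0.161  0.035] px [324. 234.]
near_edge 0.41 [ 0.767 -0.003  0.084] px [274. 144.]
left 0.69 [ 0
[... 249 characters left out ...]
0.074] px [431. 195.]
bear 0.85 [ 0.77  -0.004  0.084] px [275. 143.]
gouge 0.73 [0.766 0.213 0.025] px [206. 148.]
gouge 0.62 [ 0.376 -0.036  0.023] px [284. 273.]
chisel 0.77 [ 0.774 -0.213  0.02 ] px [341. 148.]
mallet 0.93 [0.629 0.461 0.054] px [123. 189.]
blank 0.87 [0.77  0.216 0.028] px [205. 146.]
pot 0.83 [ 0.62  -0.481  0.076] px [431. 195.]
box 0.7 [ 0.58  -0.152  0.027] px [250. 233.]
cup 0.91 [0.61  0.153 0.067] px [330. 197.]
cup 0.5 [0.637 0.459 0.05 ] px [400. 176.]
near_edge 0.76 [ 0.511 -0.169  0.033] px [235. 222.]
left_edge 0.64 [ 0.574 -0.051  0.035] px [275. 219.]
left_edge 0.23 [ 0.796 -0.014  0.054] px [322. 251.]
right_edge 0.63 [ 0.619 -0.247  0.037] px [230. 249.]
```

View pics/top.png

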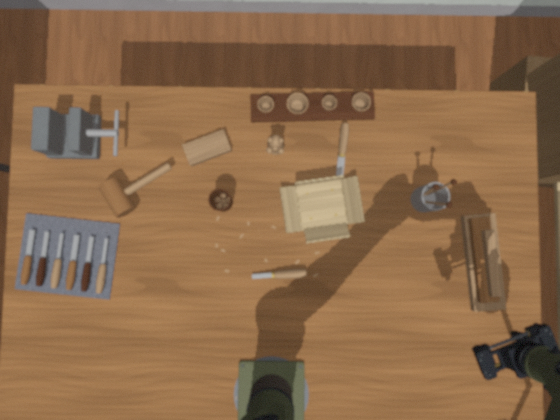

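View pics/scene.png

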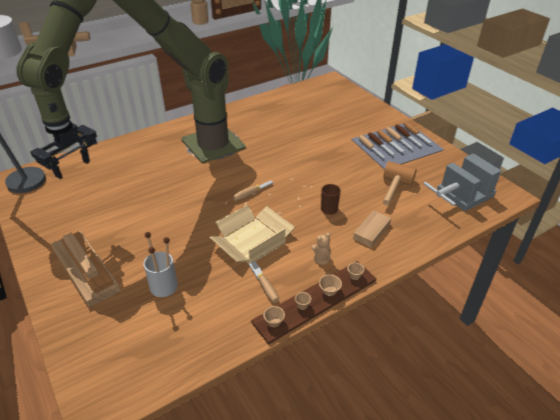

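The top view shows the box at about (323,205), turned slightly, with its three panels partly raised. The cup is at (221,200), and the gouge lies near the near panel at (278,273). Next I'll fit the box geometry from depth.

Run:
```python
from h import *
c=snap('top');P=cloud(c)
print('res',c['fx'],c['T'][:3,3])
a=(abs(P[...,0]-.585)<.15)&(abs(P[...,1]+.155)<.16)&(P[...,2]>.006)
Q=P[a];I=c['pixels'][a]
np.save('q.npy',Q)
# floor
f=Q[(Q[:,2]<.018)&(np.hypot(Q[:,0]-.587,Q[:,1]+.155)<.12)]
print('floorpts',len(f),cv2.minAreaRect(f[:,:2].astype(np.float32)))
# height map print
g=np.round(P[190:245:2,276:370:3,2]*1000).astype(int)
for k in g: print(' '.join('%3d'%v for v in k))
b=(abs(P[...,0]-.6)<.06)&(abs(P[...,1]-.165)<.06)&(P[...,2]>.075)
print('cup',cv2.minEnclosingCircle(P[b][:,:2].astype(np.float32)),P[b].max(0))
img=cv2.resize(c['pixels'][175:255,265:380,::-1],None,fx=6,fy=6,interpolation=cv2.INTER_CUBIC);cv2.imwrite('pics/boxcrop.png',img)
```

```text
res 423.53158006962894 [ 0.49104033 -0.01911705  1.35160805]
floorpts 2099 ((0.5852255821228027, -0.15055014193058014), (0.2276102900505066, 0.1691586673259735), 7.784883499145508)
 -1  -2  36  35  25  26  18  11  13  11  13  16  16  15  10  11  14  10  14  11  10  11  14  15  29  36  35  40   4  -2   2   0
 -4  -1  37  31  24  24  23  15  11  12  14  12  15  12  10  17  13   9  13  11   6  12  14  27  27  37  40  41  -2   0  -4  -3
 -3  -1  34  29  35  25  19  10  14  12  10  10  10  15  13   9   4  12   9  14  14  14  16  23  28  33  41  43  -3  -2   6   5
  0   0  38  34  28  23  23  11  16  17  11  13  11  12  16  11  14  13  15  15   9  12  11  19  25  36  40  45  -1  -2   8   2
 -1   5  41  32  33  28  22  15  12  12   8  14  14  15  14  15  11  14  11  15  13  10  14  18  26  34  32  44  45  -1   0  -3
  2  -2  39  38  30  27  13  17  13  14  11   5   7  13  13  11  10  18  11  10  12  14  10  27  28  32  36  39  42   1   2  -6
  0   2  37  36  36  29  22  13  10   9  14  10  18  13  14  10  17  12   7  17  11  12  15  18  27  33  35  38  44   1  -3   0
  1   0  42  39  34  28
[... 2070 characters left out ...]
  42  43  42  44  47  50  53  48  49  51  52  49  52  49   2   0   0   1   0   0  -2
 -2   2  -1  -2   2   0  -1   2  -4  -4  46  50  54  50  52  46  54  57  55  50   0   1  -2   0   0   2   1  -1   0  -1  -4  -1
  0  -2   3  -1  -1   1   3   3   0   4  48  58  60  54  51  54  -3   3  -3  -1   1   6   2  -4   2  -1  -1   2   2   4   1  -3
  0   2  -4  -1  -3   3   2   4  -6  -1  51   1   4  -2   4  -2   1   5  -2  -3   1  -5   1   4   1  -3  -1  -6   7  -3  -1   0
 -4  -3  -1   5   1   1  -2   2   1   3   1   3   4   2   1   7   0   3  -1  -1   6  -1   3  -2  -4   4   1  -1   1   0   6   0
cup ((0.5990540981292725, 0.16202661395072937), 0.03400043398141861) [0.63132732 0.19406443 0.09571789]
```

View pics/boxcrop.png

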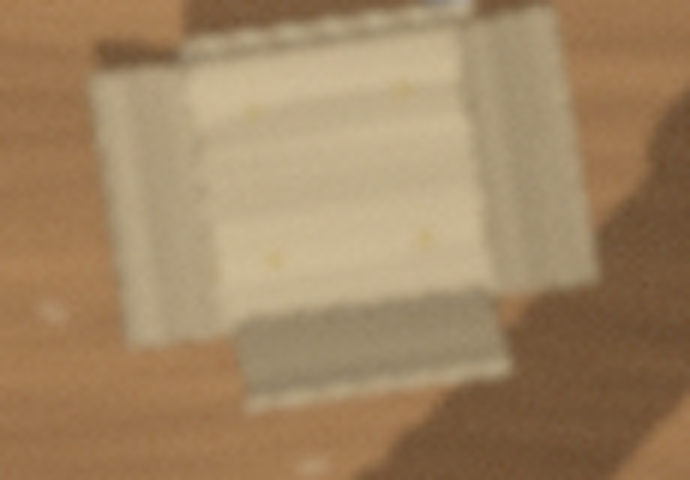

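```bash
ls
cat >> h.py <<'E'
from scipy.optimize import least_squares
def sdf(p,c,h):
    q=abs(p-c)-h
    return np.linalg.norm(np.maximum(q,0),axis=1)+np.minimum(q.max(1),0)
def boxdist(v,Q):
    x,y,yaw,al,ar,an=v
    p=Q-[x,y,0]; p=p@R.from_euler('z',yaw).as_matrix()
    D=[sdf(p,[0,0,.006],[.075,.075,.006]),sdf(p,[.072,0,.0395],[.003,.075,.0275])]
    for a,u,w in((al,[0,1],.072),(ar,[0,-1],.072),(an,[-1,0],.0675)):
        o=p[:,:2]@np.array(u)-.075; t=p[:,:2]@np.array([u[1],u[0]]); z=p[:,2]-.012
        e=np.stack([o*np.cos(a)+z*np.sin(a), t, -o*np.sin(a)+z*np.cos(a)],1)
        D.append(sdf(e,[.0275,0,.003],[.0275,w,.003]))
    return np.abs(D).min(0)
def fitbox(Q,v0):
    f=least_squares(lambda v:boxdist(v,Q),v0,loss='soft_l1',f_scale=.003,x_scale=[.01,.01,.05,.2,.2,.2])
    return f.x,np.median(boxdist(f.x,Q))
def rel(pos,M=None):
    "dp (mm), twist from the present pose to a target pose"
    s=r.get_state();C=R.from_quat(s['eef_rot']); M=C if M is None else R.from_matrix(M)
    print('dp',(C.inv().apply(np.array(pos)-s['tool_pos'])*1000).round(1),'tw',(C.inv()*M).as_rotvec().round(3))
E
python3 - <<'E'
from h import *
print([k for k in dir(r) if k[0]!='_'])
Q=np.load('q.npy')
v0=[.585,-.15,.13,.5,.6,.8]
v,e=fitbox(Q[Q[:,2]<.08],v0);print(v.round(4),e); np.save('v.npy',v)
# tool down, x along box yaw; view pose above box
def down(y): return np.array([[np.cos(y),np.sin(y),0],[np.sin(y),-np.cos(y),0],[0,0,-1]])
rel([.52,-.27,.26],down(v[2]))
c=r.snapshot('wrist');print(np.array(c['mount']).round(3),c['fx'])
E
```

```text
h.py
pics
q.npy
['Unreachable', 'finish_job', 'get_state', 'search_frame', 'snapshot', 'tip_reach']
[ 0.5986 -0.1504  0.1791  0.4714  0.6111  0.7294] 0.001748326015803635
dp [ 386.4 -184.5    0.7] tw [0.    0.    0.193]
[[ 0.    -0.961 -0.277  0.071]
 [ 1.     0.     0.     0.   ]
 [-0.    -0.277  0.961 -0.124]
 [ 0.     0.     0.     1.   ]] 323.8858546349712
```

Call:
step_arm(
  motion=[
    {"dp":[55,-26,0],"twist":[0,0,0.05],"hand":0},
    {"dp":[110,-52,0],"twist":[0,0,0.1],"hand":-1},
    {"dp":[165,-79,0],"twist":[0,0,0.15],"hand":-1},
    {"dp":[220,-105,0],"twist":[0,0,0.19],"hand":-1},
    {"dp":[275,-131,0],"twist":[0,0,0.19],"hand":-1},
  ],
)

```text
clock: 1.78
tool_pos: [0.437, -0.3589, 0.261]
eef_rot: [0.996, 0.091, 0.0, 0.0]
contact_force: [0.8, 0.0, -0.7]
opening: 0.456
finger_force: 0.0
```

Call:
step_arm(
  motion=[
    {"dp":[55,-15,0],"twist":[0,0,0],"hand":-1},
    {"dp":[105,-30,0],"twist":[0,0,0],"hand":-1},
    {"dp":[105,-30,0],"twist":[0,0,0],"hand":-1},
  ],
)

```text
clock: 2.15
tool_pos: [0.5382, -0.3072, 0.2606]
eef_rot: [0.995, 0.095, 0.002, -0.001]
contact_force: [-1.0, 0.6, -0.1]
opening: 0.116
finger_force: 0.0
```

Run:
```python
from h import *
c=snap('wrist','w1.png');P=cloud(c);v=np.load('v.npy')
d=P-[v[0],v[1],0]
Q=P[(abs(d[...,0])<.14)&(abs(d[...,1])<.15)&(P[...,2]>.005)&(P[...,2]<.08)&(c['depth']>0)];print(len(Q))
w,e=fitbox(Q[::5],v);print(w.round(4),e);np.save('v.npy',w)
s=r.get_state();print(s['tool_pos'],s['q'].round(2),s['opening'],s['clock'])
```

```text
43088
[ 0.5959 -0.1517  0.1647  0.4141  0.5668  0.7429] 0.0005840103126564479
[ 0.53518976 -0.3099656   0.26045477] [ 0.51  0.68 -0.1   1.59  0.08  0.88 -1.01] 0.07063033649804405 2.2
```

View pics/w1.png

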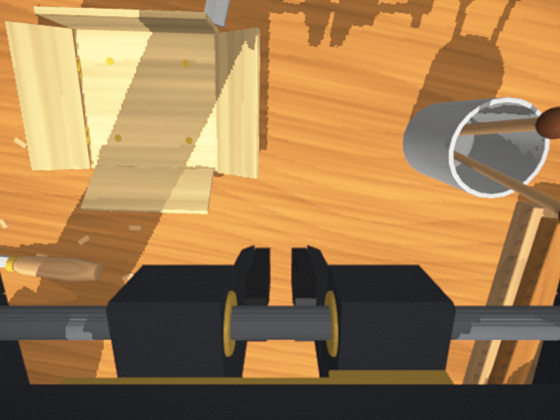

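The wrist view shows the box at upper left (20–260, 10–215) with its panels at about 24°, 32° and 43°. The depth fit is good to 0.6 mm. I'll raise the right panel first, with the hand turned 90° and leaning outward.

```bash
cat >> h.py <<'E'
def pose(tip,yaw,tx=0,ty=0,off=.022):
    "box-frame tip point (mm), tool yaw relative to box, tilt about tool x,y -> world TCP pose"
    v=np.load('v.npy');B=R.from_euler('z',v[2])
    M=B*R.from_euler('z',yaw)*R.from_euler('x',np.pi)*R.from_rotvec([tx,ty,0])
    return B.apply(np.array(tip)/1000)+[v[0],v[1],0]-off*M.as_matrix()[:,2],M
def plan(keys,start=None):
    "keys: (pose, rows); prints one line per segment, rel. to the segment's start"
    s=r.get_state();p,M=start or (s['tool_pos'],R.from_quat(s['eef_rot']))
    for (p2,M2) in keys:
        d=M.inv().apply(p2-p)*1000;t=(M.inv()*M2).as_rotvec()
        print('dp',d.round(1),'tw',t.round(3),'rows>=',round(max(np.linalg.norm(d)/62.5,np.linalg.norm(t)/.187),1)); p,M=p2,M2
E
python3 - <<'E'
from h import *
h=np.pi/2
from scipy.spatial.transform import Slerp
e=pose((0,-155,90),h,0,.5)
s=r.get_state();M0=R.from_quat(s['eef_rot']);S=Slerp([0,1],R.concatenate([M0,e[1]]))
m=((s['tool_pos']+e[0])/2,S(.5))
plan([m,e,pose((0,-155,20),h,0,.5),pose((0,-120,25),h,0,.5),pose((0,-100,35),h,0,.5),pose((0,-84,45),h,0,.5)])
E
```

```text
dp [42.6 10.6 75.6] tw [ 0.193  0.197 -0.757] rows>= 4.3
dp [ 4.7 45.  74.8] tw [ 0.193  0.197 -0.757] rows>= 4.3
dp [-33.6  -0.   61.4] tw [0. 0. 0.] rows>= 1.1
dp [33.1 -0.  12.4] tw [0. 0. 0.] rows>= 0.6
dp [22.3  0.   0.8] tw [0. 0. 0.] rows>= 0.4
dp [18.8  0.  -1.1] tw [0. 0. 0.] rows>= 0.3
```

Call:
step_arm(
  motion=[
    {"dp":[9,2,15],"twist":[0.039,0.039,-0.151],"hand":-1},
    {"dp":[17,4,30],"twist":[0.077,0.079,-0.303],"hand":-1},
    {"dp":[26,6,45],"twist":[0.116,0.118,-0.454],"hand":-1},
    {"dp":[34,8,60],"twist":[0.154,0.158,-0.606],"hand":-1},
    {"dp":[43,11,76],"twist":[0.193,0.197,-0.757],"hand":-1},
  ],
)

```text
clock: 2.82
tool_pos: [0.5759, -0.3171, 0.1843]
eef_rot: [0.882, 0.451, 0.087, -0.102]
contact_force: [0.5, 1.7, 0.3]
opening: 0.005
finger_force: 0.0
```

Call:
step_arm(
  motion=[
    {"dp":[1,9,15],"twist":[0.039,0.039,-0.151],"hand":-1},
    {"dp":[2,18,30],"twist":[0.077,0.079,-0.303],"hand":-1},
    {"dp":[3,27,45],"twist":[0.116,0.118,-0.454],"hand":-1},
    {"dp":[4,36,60],"twist":[0.154,0.158,-0.606],"hand":-1},
    {"dp":[5,45,75],"twist":[0.193,0.197,-0.757],"hand":-1},
  ],
)

```text
clock: 3.45
tool_pos: [0.6201, -0.3201, 0.1081]
eef_rot: [0.628, 0.738, 0.159, -0.188]
contact_force: [-0.2, -0.0, 0.4]
opening: 0.004
finger_force: 0.0
```

Run:
```python
from h import *
h=np.pi/2
s=r.get_state();print(s['q'].round(2),s['clock'],s['opening'])
plan([pose((0,-155,20),h,0,.5),pose((0,-120,25),h,0,.5),pose((0,-100,35),h,0,.5),pose((0,-84,45),h,0,.5)])
```

```text
[ 0.82  1.22 -0.71  1.03  0.26  1.32  0.48] 3.45 0.003548812036278998
dp [-28.9   3.8  62.6] tw [ 0.     0.001 -0.003] rows>= 1.1
dp [33.1 -0.  12.4] tw [0. 0. 0.] rows>= 0.6
dp [22.3  0.   0.8] tw [0. 0. 0.] rows>= 0.4
dp [18.8  0.  -1.1] tw [0. 0. 0.] rows>= 0.3
```

Call:
step_arm(
  motion=[
    {"dp":[-15,4,31],"twist":[0,0,0],"hand":-1},
    {"dp":[-30,4,62],"twist":[0,0,0],"hand":-1},
    {"dp":[-13,4,68],"twist":[0,0,0],"hand":-1},
    {"dp":[4,4,75],"twist":[0,0,0],"hand":-1},
    {"dp":[14,4,75],"twist":[0,0,0],"hand":-1},
  ],
)

```text
clock: 4.08
tool_pos: [0.6164, -0.2708, 0.0495]
eef_rot: [0.629, 0.738, 0.159, -0.188]
contact_force: [0.0, -1.8, -0.7]
opening: 0.004
finger_force: 0.7
```

Call:
step_arm(
  motion=[
    {"dp":[11,0,0],"twist":[0,0,0],"hand":-1},
    {"dp":[17,0,0],"twist":[0,0,0],"hand":-1},
    {"dp":[24,0,-1],"twist":[0,0,0],"hand":-1},
    {"dp":[30,0,-1],"twist":[0,0,0],"hand":-1},
    {"dp":[30,0,-1],"twist":[0,0,0],"hand":-1},
  ],
)

```text
clock: 4.7
tool_pos: [0.6142, -0.2435, 0.0654]
eef_rot: [0.628, 0.738, 0.16, -0.188]
contact_force: [-0.6, -0.4, 0.1]
opening: 0.001
finger_force: 0.5
```

Run:
```python
from h import *
h=np.pi/2
plan([pose((0,-84,45),h,0,.5)])
c=snap('wrist');P=cloud(c);v=np.load('v.npy')
d=P-[v[0],v[1],0]
Q=P[(abs(d[...,0])<.14)&(abs(d[...,1])<.15)&(P[...,2]>.005)&(P[...,2]<.08)&(c['depth']>0)]
w,e=fitbox(Q[::5],v+[0,0,0,0,.8,0]);print(w.round(4),e,len(Q))
```

```text
dp [-1.4 -3.   0.5] tw [ 0.002  0.001 -0.004] rows>= 0.1
[ 0.5969 -0.1558  0.1716  0.2877  1.5734  0.7375] 0.0006552993797255772 95167
```

Call:
step_arm(
  motion=[
    {"dp":[2,0,-1],"twist":[0,0,0],"hand":-1},
    {"dp":[4,0,-2],"twist":[0,0,0],"hand":-1},
    {"dp":[4,0,-2],"twist":[0,0,0],"hand":-1},
  ],
)

```text
clock: 5.12
tool_pos: [0.6137, -0.2429, 0.0683]
eef_rot: [0.629, 0.738, 0.159, -0.187]
contact_force: [1.4, -5.3, -3.1]
opening: 0.0
finger_force: 2.6
```

Run:
```python
from h import *
h=np.pi/2
plan([pose((0,-105,60),h,0,.5),pose((0,-105,140),h,0,.5),pose((0,0,150),h,0,0),pose((0,160,100),h,0,-.5),pose((0,160,18),h,0,-.5),pose((0,125,22),h,0,-.5),pose((0,100,35),h,0,-.5),pose((0,84,45),h,0,-.5),pose((0,82,45),h,0,-.5)])
```

```text
dp [-14.7  -2.5 -20.4] tw [ 0.003  0.004 -0.005] rows>= 0.4
dp [ 38.4   0.  -70.2] tw [0. 0. 0.] rows>= 1.3
dp [107.5  -0.   44.3] tw [ 0.  -0.5  0. ] rows>= 2.7
dp [170.5  -0.   52.7] tw [ 0.  -0.5 -0. ] rows>= 2.9
dp [39.3 -0.  72. ] tw [0. 0. 0.] rows>= 1.3
dp [-32.6   0.   13.3] tw [0. 0. 0.] rows>= 0.6
dp [-28.2   0.    0.6] tw [0. 0. 0.] rows>= 0.5
dp [-18.8  -0.   -1.1] tw [0. 0. 0.] rows>= 0.3
dp [-1.8 -0.   1. ] tw [0. 0. 0.] rows>= 0.0
```

Call:
step_arm(
  motion=[
    {"dp":[-18,-2,-8],"twist":[0,0,0],"hand":-1},
    {"dp":[5,-2,-50],"twist":[0,0,0],"hand":-1},
    {"dp":[24,-2,-90],"twist":[0,0,0],"hand":-1},
    {"dp":[24,-2,-90],"twist":[0,0,0],"hand":-1},
  ],
)

```text
clock: 5.62
tool_pos: [0.6176, -0.2619, 0.1642]
eef_rot: [0.627, 0.739, 0.162, -0.186]
contact_force: [-1.0, 0.3, -0.1]
opening: 0.004
finger_force: 0.0
```

Call:
step_arm(
  motion=[
    {"dp":[36,0,15],"twist":[0,-0.17,0],"hand":-1},
    {"dp":[72,0,30],"twist":[0,-0.34,0],"hand":-1},
    {"dp":[108,0,44],"twist":[0,-0.5,0],"hand":-1},
    {"dp":[108,0,44],"twist":[0,-0.5,0],"hand":-1},
  ],
)

```text
clock: 6.12
tool_pos: [0.5964, -0.1359, 0.1736]
eef_rot: [0.641, 0.767, 0.001, -0.002]
contact_force: [-0.0, -0.6, -0.3]
opening: 0.005
finger_force: 0.0
```

Call:
step_arm(
  motion=[
    {"dp":[57,0,18],"twist":[0,-0.17,0],"hand":-1},
    {"dp":[114,0,35],"twist":[0,-0.34,0],"hand":-1},
    {"dp":[171,0,53],"twist":[0,-0.5,0],"hand":-1},
    {"dp":[171,0,53],"twist":[0,-0.5,0],"hand":-1},
  ],
)

```text
clock: 6.62
tool_pos: [0.5682, 0.024, 0.1172]
eef_rot: [0.626, 0.739, -0.162, 0.189]
contact_force: [-0.2, 0.2, -0.3]
opening: 0.002
finger_force: 0.0
```

Run:
```python
from h import *
h=np.pi/2
s=r.get_state();print(s['q'].round(2),s['clock'])
plan([pose((0,160,18),h,0,-.5)])
c=snap('top');P=cloud(c);v=np.load('v.npy')
d=P-[v[0],v[1],0]
Q=P[(abs(d[...,0])<.14)&(abs(d[...,1])<.13)&(P[...,2]>.005)&(P[...,2]<.075)&(c['depth']>0)]
w,e=fitbox(Q,v+[0,0,0,0,.9,0]);print(w.round(4),e,len(Q))
```

```text
[-0.39  0.89  0.01  1.86  0.82  0.68 -0.93] 6.625
dp [32.1 -1.2 73.5] tw [-0.003  0.002  0.001] rows>= 1.3
[ 0.6005 -0.1534  0.1891  0.432   1.6711  0.709 ] 0.0018336341682144309 3971
```

Call:
step_arm(
  motion=[
    {"dp":[16,-1,37],"twist":[0,0,0],"hand":-1},
    {"dp":[32,-1,73],"twist":[0,0,0],"hand":-1},
    {"dp":[16,-1,80],"twist":[0,0,0],"hand":-1},
    {"dp":[0,-1,87],"twist":[0,0,0],"hand":-1},
    {"dp":[-12,-1,87],"twist":[0,0,0],"hand":-1},
  ],
)

```text
clock: 7.3
tool_pos: [0.5773, -0.0342, 0.0503]
eef_rot: [0.629, 0.737, -0.161, 0.189]
contact_force: [-0.1, 1.9, 0.2]
opening: 0.006
finger_force: 0.6
```

Call:
step_arm(
  motion=[
    {"dp":[-12,0,0],"twist":[0,0,0],"hand":-1},
    {"dp":[-22,0,0],"twist":[0,0,0],"hand":-1},
    {"dp":[-29,0,-1],"twist":[0,0,0],"hand":-1},
    {"dp":[-35,0,-1],"twist":[0,0,0],"hand":-1},
    {"dp":[-35,0,-1],"twist":[0,0,0],"hand":-1},
  ],
)

```text
clock: 7.92
tool_pos: [0.5813, -0.0582, 0.0651]
eef_rot: [0.627, 0.739, -0.159, 0.187]
contact_force: [-1.9, 5.5, -3.4]
opening: 0.003
finger_force: 3.0
```

Run:
```python
from h import *
h=np.pi/2
print(r.get_state()['contact_force'])
plan([pose((0,84,45),h,0,-.5)])
```

```text
[-1.90910119  5.4672364  -3.37052466]
dp [ 0.3 -0.9  0.7] tw [-0.001 -0.005 -0.001] rows>= 0.0
```

Run:
```python
from h import *
from scipy.spatial.transform import Slerp
h=np.pi/2
a=pose((0,105,150),h,0,-.5);b=pose((-155,0,110),0,0,.35)
S=Slerp([0,1],R.concatenate([a[1],b[1]]))
m=((a[0]+b[0])/2+[0,0,.02],S(.5))
plan([pose((0,105,50),h,0,-.5),a,m,b,pose((-155,0,20),0,0,.35),pose((-120,0,25),0,0,.35),pose((-100,0,35),0,0,.35),pose((-84,0,45),0,0,.35)])
```

```text
dp [ 16.4  -1.  -13.7] tw [-0.001 -0.005 -0.001] rows>= 0.3
dp [-47.9   0.  -87.8] tw [0. 0. 0.] rows>= 1.6
dp [-51.  -81.3  27.1] tw [0.06  0.332 0.803] rows>= 4.7
dp [-95.4 -23.3  43. ] tw [0.06  0.332 0.803] rows>= 4.7
dp [-30.9  -0.   84.5] tw [0. 0. 0.] rows>= 1.4
dp [34.6  0.   7.3] tw [0. 0. 0.] rows>= 0.6
dp [22.2  0.  -2.5] tw [0. 0. 0.] rows>= 0.4
dp [18.5 -0.  -3.9] tw [0. 0. 0.] rows>= 0.3
```

Call:
step_arm(
  motion=[
    {"dp":[16,-1,-14],"twist":[0,0,0],"hand":-1},
    {"dp":[-8,-1,-58],"twist":[0,0,0],"hand":-1},
    {"dp":[-32,-1,-102],"twist":[0,0,0],"hand":-1},
    {"dp":[-32,-1,-102],"twist":[0,0,0],"hand":-1},
  ],
)

```text
clock: 8.43
tool_pos: [0.5791, -0.0409, 0.1753]
eef_rot: [0.629, 0.737, -0.159, 0.191]
contact_force: [0.0, 0.0, -0.7]
opening: -0.0
finger_force: 0.0
```

Call:
step_arm(
  motion=[
    {"dp":[-10,-16,5],"twist":[0.012,0.066,0.16],"hand":-1},
    {"dp":[-20,-32,11],"twist":[0.024,0.133,0.321],"hand":-1},
    {"dp":[-31,-49,16],"twist":[0.036,0.199,0.482],"hand":-1},
    {"dp":[-41,-65,22],"twist":[0.048,0.266,0.642],"hand":-1},
    {"dp":[-51,-81,27],"twist":[0.06,0.332,0.803],"hand":-1},
  ],
)

```text
clock: 9.05
tool_pos: [0.5057, -0.1112, 0.1716]
eef_rot: [0.889, 0.448, 0.007, 0.096]
contact_force: [0.0, -0.1, -0.2]
opening: 0.005
finger_force: 0.0
```

Call:
step_arm(
  motion=[
    {"dp":[-19,-5,9],"twist":[0.012,0.066,0.16],"hand":-1},
    {"dp":[-38,-9,17],"twist":[0.024,0.133,0.321],"hand":-1},
    {"dp":[-57,-14,26],"twist":[0.036,0.199,0.482],"hand":-1},
    {"dp":[-76,-19,34],"twist":[0.048,0.266,0.642],"hand":-1},
    {"dp":[-95,-23,43],"twist":[0.06,0.332,0.803],"hand":-1},
  ],
)

```text
clock: 9.68
tool_pos: [0.4392, -0.1583, 0.1362]
eef_rot: [0.967, 0.246, 0.066, 0.022]
contact_force: [-0.4, -0.6, 0.5]
opening: 0.005
finger_force: 0.0
```

Call:
step_arm(
  motion=[
    {"dp":[0,0,0],"twist":[0,0,0],"hand":-1},
  ],
)

```text
clock: 9.8
tool_pos: [0.4381, -0.1597, 0.136]
eef_rot: [0.967, 0.245, 0.065, 0.022]
contact_force: [0.2, 1.3, -0.2]
opening: 0.007
finger_force: 0.0
```

Run:
```python
from h import *
s=r.get_state();print(s['q'].round(2),s['clock'])
plan([pose((-155,0,20),0,0,.35)])
c=snap('wrist');P=cloud(c);v=np.load('v.npy')
d=P-[v[0],v[1],0]
Q=P[(abs(d[...,0])<.14)&(abs(d[...,1])<.15)&(P[...,2]>.005)&(P[...,2]<.075)&(c['depth']>0)]
w,e=fitbox(Q[::5],[*v[:3],1.5,1.5,.74]);print(w.round(4),e,len(Q))
```

```text
[ 0.44  0.71 -0.27  2.26  1.21  0.16 -2.02] 9.8
dp [-22.1   8.1  94.2] tw [-0.005  0.22   0.336] rows>= 2.1
[ 0.5949 -0.1515  0.1589  1.569   1.5733  0.7612] 0.00041420876765856443 45501
```

Call:
step_arm(
  motion=[
    {"dp":[0,0,10],"twist":[0,0.07,0.11],"hand":-1},
    {"dp":[-2,3,15],"twist":[0,0.15,0.22],"hand":-1},
    {"dp":[-4,8,20],"twist":[0,0.22,0.33],"hand":-1},
    {"dp":[-4,8,20],"twist":[0,0.22,0.33],"hand":-1},
    {"dp":[-4,8,20],"twist":[0,0.22,0.33],"hand":-1},
  ],
)

```text
clock: 10.48
tool_pos: [0.4468, -0.1747, 0.1179]
eef_rot: [0.981, 0.094, 0.167, -0.022]
contact_force: [1.4, 2.9, -1.7]
opening: 0.007
finger_force: 0.0
```

Run:
```python
from h import *
s=r.get_state();print(s['q'].round(2),s['clock'])
plan([pose((-155,0,20),0,0,.35),pose((-120,0,25),0,0,.35)])
```

```text
[ 1.13  1.24 -1.47  2.32  1.69  1.08 -2.65] 10.475
dp [-36.8   2.3  68.9] tw [-0.02   0.011  0.023] rows>= 1.3
dp [34.6  0.   7.3] tw [0. 0. 0.] rows>= 0.6
```

Run:
```python
from h import *
from scipy.spatial.transform import Slerp
h=np.pi/2
s=r.get_state();a=(s['tool_pos'],R.from_quat(s['eef_rot']));b=pose((-160,0,100),1.2)
S=Slerp([0,1],R.concatenate([a[1],b[1]]))
m=((a[0]+b[0])/2,S(.5))
plan([m,b])
```

```text
dp [-3.7  0.7 -3.5] tw [ 0.094 -0.153 -0.581] rows>= 3.3
dp [-3.8 -1.8 -2.8] tw [ 0.094 -0.153 -0.581] rows>= 3.3
```

Call:
step_arm(
  motion=[
    {"dp":[0,0,-5],"twist":[0.019,-0.031,-0.116],"hand":-1},
    {"dp":[-1,0,-10],"twist":[0.038,-0.061,-0.232],"hand":-1},
    {"dp":[-2,0,-15],"twist":[0.056,-0.092,-0.349],"hand":-1},
    {"dp":[-3,0,-18],"twist":[0.075,-0.122,-0.465],"hand":-1},
    {"dp":[-4,1,-20],"twist":[0.094,-0.153,-0.581],"hand":-1},
  ],
)

```text
clock: 11.1
tool_pos: [0.4363, -0.1776, 0.1352]
eef_rot: [0.92, 0.382, 0.086, -0.012]
contact_force: [0.2, 0.6, 1.3]
opening: 0.006
finger_force: 0.0
```

Run:
```python
from h import *
s=r.get_state();print(s['q'].round(2),s['clock'])
plan([pose((-160,0,100),1.2)])
```

```text
[ 1.1   1.15 -1.42  2.19  1.38  1.06 -1.83] 11.1
dp [-1.2  0.8 13.2] tw [ 0.092 -0.15  -0.575] rows>= 3.2
```

Call:
step_arm(
  motion=[
    {"dp":[0,0,3],"twist":[0.023,-0.037,-0.144],"hand":-1},
    {"dp":[0,0,6],"twist":[0.046,-0.075,-0.288],"hand":-1},
    {"dp":[0,0,9],"twist":[0.069,-0.112,-0.431],"hand":-1},
    {"dp":[-1,1,13],"twist":[0.092,-0.15,-0.575],"hand":-1},
    {"dp":[-1,1,13],"twist":[0.092,-0.15,-0.575],"hand":-1},
  ],
)

```text
clock: 11.72
tool_pos: [0.4391, -0.1775, 0.1223]
eef_rot: [0.778, 0.628, 0.001, 0.0]
contact_force: [0.1, -0.4, 0.2]
opening: 0.005
finger_force: 0.0
```

Run:
```python
from h import *
s=r.get_state();print(s['q'].round(2),s['clock'])
k=[pose((x,0,z),1.2) for x,z in((-160,18),(-130,22),(-110,40),(-95,45),(-88,45))]
plan(k)
```

```text
[ 0.99  1.16 -1.39  2.1   1.3   1.22 -1.24] 11.725
dp [-0.7 -1.1 82.3] tw [ 0.002 -0.002 -0.006] rows>= 1.3
dp [10.9 28.  -4. ] tw [0. 0. 0.] rows>= 0.5
dp [  7.2  18.6 -18. ] tw [0. 0. 0.] rows>= 0.4
dp [ 5.4 14.  -5. ] tw [0. 0. 0.] rows>= 0.3
dp [2.5 6.5 0. ] tw [0. 0. 0.] rows>= 0.1
```

Call:
step_arm(
  motion=[
    {"dp":[-1,-1,41],"twist":[0,0,0],"hand":-1},
    {"dp":[-1,-1,82],"twist":[0,0,0],"hand":-1},
    {"dp":[5,13,80],"twist":[0,0,0],"hand":-1},
    {"dp":[10,27,78],"twist":[0,0,0],"hand":-1},
    {"dp":[14,37,68],"twist":[0,0,0],"hand":-1},
  ],
)

```text
clock: 12.35
tool_pos: [0.4799, -0.1731, 0.0567]
eef_rot: [0.779, 0.627, 0.003, 0.002]
contact_force: [-2.1, -0.1, 0.2]
opening: 0.006
finger_force: 0.5
```

Call:
step_arm(
  motion=[
    {"dp":[4,9,-8],"twist":[0,0,0],"hand":-1},
    {"dp":[7,17,-12],"twist":[0,0,0],"hand":-1},
    {"dp":[9,22,-13],"twist":[0,0,0],"hand":-1},
    {"dp":[9,22,-13],"twist":[0,0,0],"hand":-1},
  ],
)

```text
clock: 12.85
tool_pos: [0.5024, -0.1698, 0.0682]
eef_rot: [0.779, 0.627, 0.003, 0.002]
contact_force: [0.1, 0.1, -0.4]
opening: 0.002
finger_force: 0.0
```

Run:
```python
from h import *
plan([pose((-95,0,45),1.2)])
c=snap('wrist');P=cloud(c);v=np.load('v.npy')
d=P-[v[0],v[1],0]
Q=P[(abs(d[...,0])<.14)&(abs(d[...,1])<.15)&(P[...,2]>.005)&(P[...,2]<.075)&(c['depth']>0)]
w,e=fitbox(Q[::5],[*v[:3],1.5,1.5,1.4]);print(w.round(4),e,len(Q))
```

```text
dp [ 2.5 -0.8  1.2] tw [ 0.007 -0.001 -0.01 ] rows>= 0.1
[ 0.594  -0.1507  0.132   1.6058  1.5504  1.4666] 0.0005856027137782389 76373
```

Call:
step_arm(
  motion=[
    {"dp":[1,3,0],"twist":[0,0,0],"hand":-1},
    {"dp":[2,6,0],"twist":[0,0,0],"hand":-1},
    {"dp":[2,6,0],"twist":[0,0,0],"hand":-1},
  ],
)

```text
clock: 13.28
tool_pos: [0.5053, -0.1696, 0.0676]
eef_rot: [0.779, 0.627, -0.001, 0.001]
contact_force: [-8.7, -1.7, 5.4]
opening: 0.009
finger_force: 4.2
```

Call:
step_arm(
  motion=[
    {"dp":[-7,-18,0],"twist":[0,0,0],"hand":-1},
    {"dp":[-9,-24,-30],"twist":[0,0,0],"hand":-1},
    {"dp":[-9,-24,-90],"twist":[0,0,0],"hand":0},
    {"dp":[-9,-24,-150],"twist":[0,0,0],"hand":1},
    {"dp":[-9,-24,-190],"twist":[0,0,0],"hand":1},
  ],
)

```text
clock: 13.9
tool_pos: [0.4825, -0.1724, 0.2607]
eef_rot: [0.779, 0.627, 0.004, 0.003]
contact_force: [0.2, -1.3, -1.0]
opening: 0.32
finger_force: 0.0
```

```bash
cat > fk.py <<'E'
import numpy as np, itertools
from scipy.optimize import least_squares
from scipy.spatial.transform import Rotation as R
D=[([1.23274601,.68997742,-.19452116,1.56636976,.15728484,.90252073,-.21512965],[.22682524,-.5817282,.25990743],[.98276,.18488,-.00024,-.00091]),
([.82,1.22,-.71,1.03,.26,1.32,.48],[.6201,-.3201,.1081],[.628,.738,.159,-.188]),
([-.39,.89,.01,1.86,.82,.68,-.93],[.5682,.024,.1172],[.626,.739,-.162,.189]),
([.44,.71,-.27,2.26,1.21,.16,-2.02],[.4381,-.1597,.136],[.967,.245,.065,.022]),
([1.13,1.24,-1.47,2.32,1.69,1.08,-2.65],[.4468,-.1747,.1179],[.981,.094,.167,-.022]),
([1.10,1.15,-1.42,2.19,1.38,1.06,-1.83],[.4363,-.1776,.1352],[.92,.382,.086,-.012]),
([.99,1.16,-1.39,2.10,1.30,1.22,-1.24],[.4391,-.1775,.1223],[.778,.628,.001,0])]
AX='zyzyzyz'
def fk(q,s,L,off,full=False):
    # L: d1,d3,d5,d7 along local z, x offsets at elbow (a3,a4) and wrist a6 ; off: constant yaws per z joint/pitch
    T=R.identity();p=np.zeros(3);pts=[]
    for i,(ax,a) in enumerate(zip(AX,s*np.array(q)+off)):
        T=T*R.from_euler(ax,a)
        if i in(0,2,4,6):
            d=L[i//2]; p=p+T.apply([L[4+i//2] if i<6 else 0,0,d])
        if i==3: p=p+T.apply([L[7],0,0])
        if i==5: p=p+T.apply([L[8],0,0])
        pts.append(p)
    return (p,T,pts) if full else (p,T)
E
python3 - <<'E'
from fk import *
from h import r
s0=r.get_state();D.append((list(s0['q']),list(s0['tool_pos']),list(s0['eef_rot'])))
np.save('s0.npy',np.r_[s0['q'],s0['tool_pos'],s0['eef_rot']])
best=[]
for s in itertools.product([1,-1],repeat=7):
    if s[1]!=1: continue  # (flip equivalent to base yaw pi)
    s=np.array(s)
    def ori(o):
        off=np.array([o[0],0,o[1],0,o[2],0,o[3]])
        return np.concatenate([(fk(q,s,np.zeros(9),off)[1]*R.from_quat(e).inv()).as_rotvec() for q,p,e in D])
    b=min((least_squares(ori,[a,c,d,f],max_nfev=8) for a in(0,np.pi) for c in (0,) for d in (0,) for f in(0,1.57,3.14,-1.57)),key=lambda f:f.cost)
    best.append((b.cost,tuple(s),b.x))
best.sort(key=lambda t:t[0])
for b in best[:4]:print(b)
E
```

```text
(np.float64(0.0001955843117758348), (np.int64(-1), np.int64(1), np.int64(-1), np.int64(1), np.int64(-1), np.int64(1), np.int64(-1)), array([-9.40680710e-03, -2.29342724e-03,  1.16374141e-03,  1.55959599e+00]))
(np.float64(0.00019558431177583773), (np.int64(-1), np.int64(1), np.int64(-1), np.int64(-1), np.int64(-1), np.int64(-1), np.int64(-1)), array([-9.40680695e-03, -3.14388608e+00,  1.16374143e-03, -1.58199666e+00]))
(np.float64(0.00019558431177594895), (np.int64(-1), np.int64(1), np.int64(-1), np.int64(1), np.int64(-1), np.int64(-1), np.int64(-1)), array([-9.40682289e-03, -2.29342920e-03, -3.14042891e+00,  4.70118863e+00]))
(np.float64(0.44173673345727693), (np.int64(-1), np.int64(1), np.int64(-1), np.int64(-1), np.int64(-1), np.int64(1), np.int64(-1)), array([-1.22096736,  3.12642438, -3.05803427,  0.35346568]))
```

```bash
cat >> fk.py <<'E'
S=np.array([-1,1,-1,1,-1,1,-1.]);OFF=np.array([0,0,0,0,0,0,np.pi/2])
LO=np.array([-3.01,-.46,-1.47,.13,-1,.04,-2.66]);HI=np.array([3.01,2.08,1.51,2.56,4.14,2.09,2.66])
def fit():
    f=least_squares(lambda L:np.concatenate([fk(q,S,L,OFF)[0]-p for q,p,e in D]),[.3,.3,.3,.2,0,0,0,0,0])
    return f.x,np.sqrt(np.mean(f.fun**2))
def ik(p,M,q0,L,w=.02):
    mid=(LO+HI)/2;rng=(HI-LO)/2
    def f(q):
        a,T=fk(q,S,L,OFF)
        return np.r_[(a-p)*10,(T.inv()*M).as_rotvec()*3,w*((q-mid)/rng)**4]
    g=least_squares(f,np.clip(q0,LO+.05,HI-.05),bounds=(LO,HI))
    a,T=fk(g.x,S,L,OFF)
    return g.x,np.linalg.norm(a-p),(T.inv()*M).magnitude(),np.min(np.minimum(g.x-LO,HI-g.x))
def hor(psi,e,flip):
    h=np.array([np.cos(psi),np.sin(psi),0]);z=h*np.cos(e)-np.array([0,0,np.sin(e)])
    y=np.cross([0,0,1],h)*flip
    return R.from_matrix(np.stack([np.cross(y,z),y,z],1)),h
E
python3 - <<'E'
from fk import *
s=np.load('s0.npy');D.append((s[:7],s[7:10],s[10:]))
L,e=fit();print(L.round(4),e);np.save('L.npy',L)
rng=np.random.default_rng(0)
cup=np.array([.599,.162,.055]);box=np.array([.596,-.152,0])
for e in(.1,.3):
  for psi in np.radians([-100,-80,-60,-40,-20,0,30,60,90]):
    for fl in(1,-1):
      M,h=hor(psi,e,fl);a=np.cross([0,0,1],h);Mp=R.from_rotvec(a*2.1)*M
      u=R.from_rotvec(a*2.1).apply([0,0,1])
      p1=cup-.003*M.as_matrix()[:,2]; p2=box+[0,0,.12]-u*.035
      o=[]
      for p,m in((p1,M),(p2,Mp)):
        o.append(min((ik(p,m,rng.uniform(LO,HI),L) for _ in range(5)),key=lambda t:(t[1]>.005)+(t[2]>.03)-t[3]))
      print(e,round(np.degrees(psi)),fl,*[(g[0].round(1).tolist(),round(g[1],3),round(g[2],2),round(g[3],2)) if g[1]<.01 and g[2]<.05 else 'x' for g in o])
E
```

```text
[ 3.603e-01  5.299e-01  3.704e-01  2.943e-01  3.880e-02 -4.160e-02
  4.150e-02 -1.800e-02 -5.000e-04] 0.012264921830943326
0.1 -100 1 ([-0.8, 1.7, 0.6, 0.8, 0.4, 1.8, -0.8], np.float64(0.0), 0.0, np.float64(0.32)) ([0.8, 1.1, -0.8, 1.6, 0.1, 0.8, 0.1], np.float64(0.0), 0.0, np.float64(0.68))
0.1 -100 -1 ([-0.7, 1.6, 0.3, 0.8, 0.6, 1.9, 2.2], np.float64(0.0), 0.0, np.float64(0.24)) ([1.0, 1.3, -1.3, 1.6, 0.8, 1.0, 2.7], np.float64(0.0), 0.0, np.float64(0.0))
0.1 -80 1 ([-0.8, 1.6, 0.3, 1.2, 0.8, 1.5, -1.1], np.float64(0.0), 0.0, np.float64(0.53)) ([0.8, 1.1, -0.8, 1.4, 0.1, 1.0, 0.4], np.float64(0.0), 0.0, np.float64(0.72))
0.1 -80 -1 ([-0.7, 1.5, 0.0, 1.2, 1.0, 1.7, 1.9], np.float64(0.0), 0.0, np.float64(0.41)) ([0.5, 1.0, -0.0, 1.4, -0.5, 1.1, -2.2], np.float64(0.0), 0.0, np.float64(0.48))
0.1 -60 1 ([-0.9, 1.5, 0.2, 1.5, 1.2, 1.4, -1.4], np.float64(0.0), 0.0, np.float64(0.59)) ([0.7, 1.2, -0.7, 1.3, 0.2, 1.3, 0.6], np.float64(0.0), 0.0, np.float64(0.77))
0.1 -60 -1 ([-0.8, 1.5, -0.0, 1.5, 1.3, 1.5, 1.7], np.float64(0.0), 0.0, np.float64(0.55)) ([0.4, 1.1, -0.0, 1.3, -0.4, 1.3, -2.0
[... 4111 characters left out ...]
 0.0, np.float64(0.57))
0.3 60 1 ([0.8, 1.8, -1.1, 2.1, 3.5, 0.4, -0.0], np.float64(0.0), 0.0, np.float64(0.28)) ([0.2, 1.1, -0.6, 1.5, 1.1, 1.6, 1.8], np.float64(0.0), 0.0, np.float64(0.48))
0.3 60 -1 ([0.9, 1.9, -1.3, 2.1, 2.7, 0.4, -2.4], np.float64(0.0), 0.0, np.float64(0.15)) ([-0.1, 1.1, 0.1, 1.4, 0.6, 1.2, -1.0], np.float64(0.0), 0.0, np.float64(0.89))
0.3 90 1 ([0.6, 1.6, -0.8, 1.6, -0.6, 0.7, -2.2], np.float64(0.0), 0.0, np.float64(0.42)) ([0.2, 1.1, -0.7, 1.8, 1.4, 1.4, 1.9], np.float64(0.0), 0.0, np.float64(0.64))
0.3 90 -1 ([0.7, 1.6, -1.0, 1.5, -0.2, 0.7, 0.6], np.float64(0.0), 0.0, np.float64(0.43)) ([-0.3, 1.0, 0.3, 1.8, 1.0, 0.7, -1.0], np.float64(0.0), 0.0, np.float64(0.69))
```

Run:
```python
from h import *
from fk import hor
M,h=hor(np.radians(-60),np.pi/2-1e-6,1)
s=r.get_state();print(s['q'].round(2));a=R.from_quat(s['eef_rot']);p=np.array([.51,.26,.30])
from scipy.spatial.transform import Slerp
S=Slerp([0,1],R.concatenate([a,M]))
plan([((s['tool_pos']+p)/2,S(.5)),(p,M)])
```

```text
[ 0.98  0.93 -1.44  1.88  0.98  1.28 -0.98]
dp [214.2 -32.6 -19.5] tw [ 0.005  0.001 -0.369] rows>= 3.5
dp [211.5  46.9 -19.4] tw [ 0.005  0.001 -0.369] rows>= 3.5
```

Call:
step_arm(
  motion=[
    {"dp":[43,-7,-4],"twist":[0,0,-0.07],"hand":1},
    {"dp":[86,-13,-8],"twist":[0,0,-0.15],"hand":1},
    {"dp":[128,-20,-12],"twist":[0,0,-0.22],"hand":1},
    {"dp":[171,-26,-16],"twist":[0,0,-0.3],"hand":1},
    {"dp":[214,-33,-20],"twist":[0,0,-0.37],"hand":1},
  ],
)

```text
clock: 14.52
tool_pos: [0.4954, 0.0446, 0.2782]
eef_rot: [0.65, 0.76, 0.002, 0.003]
contact_force: [0.7, 0.2, -0.2]
opening: 0.888
finger_force: 0.0
```

Call:
step_arm(
  motion=[
    {"dp":[43,9,-4],"twist":[0,0,-0.07],"hand":1},
    {"dp":[86,18,-8],"twist":[0,0,-0.15],"hand":1},
    {"dp":[128,28,-12],"twist":[0,0,-0.22],"hand":1},
    {"dp":[171,37,-16],"twist":[0,0,-0.3],"hand":1},
    {"dp":[212,47,-20],"twist":[0,0,-0.37],"hand":1},
  ],
)

```text
clock: 15.15
tool_pos: [0.509, 0.2615, 0.2981]
eef_rot: [0.498, 0.867, 0.002, 0.003]
contact_force: [0.0, 0.3, 0.2]
opening: 1.002
finger_force: 0.0
```

Call:
step_arm(
  motion=[
    {"dp":[0,0,0],"twist":[0,0,0],"hand":1},
    {"dp":[0,0,0],"twist":[0,0,0],"hand":1},
  ],
)

```text
clock: 15.4
tool_pos: [0.509, 0.2593, 0.2977]
eef_rot: [0.5, 0.866, 0.001, 0.003]
contact_force: [0.5, -0.5, 0.5]
opening: 1.001
finger_force: 0.0
```

Run:
```python
from h import *
from fk import hor
s=r.get_state();print(s['q'].round(2),s['tool_pos'],s['opening'],s['clock'])
c=snap('wrist','w2.png');P=cloud(c)
find('wrist',c,['cup','cup_rim'])
b=(abs(P[...,0]-.6)<.07)&(abs(P[...,1]-.162)<.07)&(c['depth']>0)
Q=P[b];k=Q[(Q[:,2]>.084)&(Q[:,2]<.1)];print('cup',cv2.minEnclosingCircle(k[:,:2].astype(np.float32)),np.percentile(k[:,2],[50,95]),len(k))
t=snap('top','top2.png');P=cloud(t);v=np.load('v.npy')
d=P-[v[0],v[1],0]
Q=P[(abs(d[...,0])<.14)&(abs(d[...,1])<.15)&(P[...,2]>.005)&(P[...,2]<.085)]
w,e=fitbox(Q,[*v[:3],1.5,1.5,1.5]);print(w.round(4),e,len(Q))
Pw=cloud(c);b=(Pw[...,2]>.015)&(c['depth']>0)&(Pw[...,2]<.12)
M,h=hor(np.radians(-60),.15,1)
plan([(s['tool_pos'],M)])
```

```text
[ 0.12  0.93 -1.42  1.66  0.94  1.4  -0.92] [0.5089778  0.25930946 0.29765539] 1.0009700637223848 15.4
cup 0.57 [0.593 0.165 0.058] px [300. 276.]
cup_rim 0.82 [0.595 0.166 0.06 ] px [302. 277.]
cup ((0.5983086228370667, 0.16220545768737793), 0.033931635320186615) [0.08913128 0.09036363] 478
[ 0.6038 -0.1565  0.2264  1.415   1.7543  1.4124] 0.0022961085543018334 2685
dp [0.9 0.1 0.1] tw [ 0.003 -1.417 -0.004] rows>= 7.6
```

View pics/w2.png

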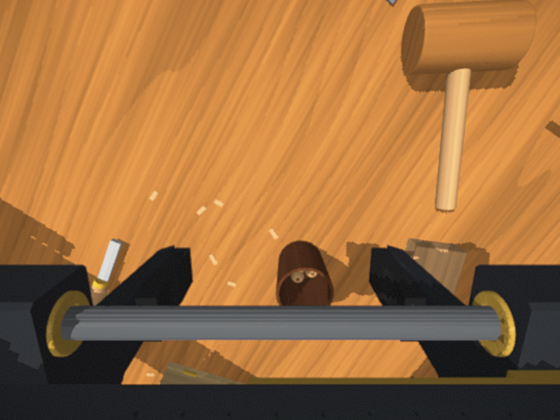

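The wrist view shows the cup at about (303,275), holding the beads. It lies between the fingers' lines, and the approach side is clear. I'll simulate the pitch move first, because joint 3 is near its limit.

```bash
cat >> fk.py <<'E'
def sim(q,keys,L,n=20,verbose=True):
    "minimum-norm DLS following; keys [(p,M)]"
    from scipy.spatial.transform import Slerp
    q=np.array(q,float)
    for p1,M1 in keys:
        p0,M0=fk(q,S,L,OFF);Sl=Slerp([0,1],R.concatenate([M0,M1]))
        for t in np.linspace(0,1,n+1)[1:]:
            for _ in range(4):
                p,M=fk(q,S,L,OFF)
                e=np.r_[p0+(p1-p0)*t-p,(Sl(t)*M.inv()).as_rotvec()*.3]
                J=np.array([np.r_[(fk(q+d,S,L,OFF)[0]-p)/1e-5,(fk(q+d,S,L,OFF)[1]*M.inv()).as_rotvec()*.3/1e-5] for d in np.eye(7)*1e-5]).T
                q=np.clip(q+J.T@np.linalg.solve(J@J.T+1e-5*np.eye(6),e),LO,HI)
        p,M=fk(q,S,L,OFF)
        print(q.round(2),'err',round(np.linalg.norm(p-p1),4),round((M.inv()*M1).magnitude(),3),'elbow z',fk(q,S,L,OFF,True)[2][3].round(2),fk(q,S,L,OFF,True)[2][4].round(2))
    return q
E
python3 - <<'E'
from fk import *
from h import r
s=r.get_state()
D.append((s['q'],s['tool_pos'],s['eef_rot']));k=np.load('s0.npy');D.append((k[:7],k[7:10],k[10:]))
L,e=fit();print(L.round(3),e)
# structured fit: no x offsets
f=least_squares(lambda a:np.concatenate([fk(q,S,np.r_[a,0,0,0,0,0],OFF)[0]-p for q,p,_ in D]),[.3,.3,.3,.2]);print(f.x,np.sqrt(np.mean(f.fun**2)))
L=np.r_[f.x,np.zeros(5)];np.save('L.npy',L)
cup=np.array([.598,.162,.055])
for psi in(-60,-45,-75):
  for pre in (.13,):
    M,h=hor(np.radians(psi),.15,1);z=M.as_matrix()[:,2]
    print(psi);sim(s['q'],[(cup-h*pre+[0,0,.18],hor(np.radians(psi),.9,1)[0]),(cup-h*pre+[0,0,.1],M),(cup-z*pre,M),(cup-z*.003,M)],L)
E
```

```text
[ 0.357  0.536  0.371  0.295  0.033 -0.039  0.038 -0.017  0.003] 0.011655491243607622
[0.32783704 0.57504022 0.320214   0.31901855] 0.01630317326489675
-60
[-0.35  1.   -1.01  1.63  1.22  1.69 -1.18] err 0.0 0.0 elbow z [0.45 0.17 0.64] [0.43 0.45 0.48]
[-0.7   1.35 -0.59  1.51  1.38  2.06 -1.4 ] err 0.0 0.0 elbow z [0.43 0.36 0.46] [0.38 0.55 0.2 ]
[-0.71  1.47 -0.57  1.44  1.42  2.02 -1.44] err 0.0 0.0 elbow z [0.43 0.37 0.38] [0.38 0.55 0.12]
[-0.53  1.48 -0.5   1.57  1.55  1.92 -1.48] err 0.0 0.0 elbow z [0.49 0.29 0.38] [0.44 0.44 0.1 ]
-45
[-0.3   0.95 -1.07  1.9   1.32  1.59 -1.18] err 0.0 0.0 elbow z [0.45 0.14 0.66] [0.37 0.39 0.48]
[-0.72  1.32 -0.6   1.87  1.46  2.   -1.63] err 0.0 0.0 elbow z [0.42 0.37 0.47] [0.28 0.48 0.2 ]
[-0.73  1.46 -0.56  1.8   1.52  1.98 -1.68] err 0.0 0.0 elbow z [0.43 0.38 0.39] [0.28 0.48 0.12]
[-0.54  1.47 -0.47  1.83  1.72  1.9  -1.63] err 0.0 0.0 elbow z [0.49 0.29 0.39] [0.37 0.39 0.1 ]
-75
[-0.38  1.06 -0.95  1.34  1.14  1.8  -1.17] err 0.0 0.0 elbow z [0.47 0.19 0.61] [0.51 0.48 0.48]
[-0.72  1.4  -0.47  1.1   1.28  2.09 -1.16] err 0.0046 0.014 elbow z [0.43 0.37 0.43] [0.48 0.59 0.2 ]
[-0.73  1.52 -0.46  1.02  1.29  2.06 -1.18] err 0.0 0.0 elbow z [0.43 0.38 0.36] [0.48 0.59 0.12]
[-0.56  1.49 -0.43  1.29  1.35  1.93 -1.33] err 0.0 0.0 elbow z [0.49 0.3  0.37] [0.52 0.47 0.1 ]
```

Run:
```python
from fk import *
from h import r,plan
s=r.get_state();L=np.load('L.npy')
g=np.array([.598,.162,.058]);ps=np.radians(-50)
M,h=hor(ps,.2,1);z=M.as_matrix()[:,2];M1=hor(ps,.9,1)[0]
K=[(g-h*.13+[0,0,.2],M1),(g-z*.13+[0,0,.08],M),(g-z*.13,M),(g-z*.003,M)]
sim(s['q'],K,L);plan(K)
a=np.cross([0,0,1],h);Rp=R.from_rotvec(a*2.1);u=Rp.apply([0,0,1]);box=np.array([.595,-.152,0])
lift=(g+[0,0,.14],M)
q=s['q']
R1=R.from_rotvec(a*1.05)
p2=box+[0,0,.125]-u*.032
print(u,h)
sim(q,K+[lift,(p2+[0,.1,.12],M),(p2+[0,0,.05],R1*M),(p2,Rp*M)],L)
```

```text
[-0.31  0.93 -1.07  1.79  1.26  1.64 -1.14] err 0.0 0.0 elbow z [0.44 0.14 0.67] [0.39 0.41 0.51]
[-0.69  1.29 -0.63  1.77  1.43  1.99 -1.54] err 0.0 0.0 elbow z [0.43 0.35 0.49] [0.32 0.5  0.23]
[-0.7   1.42 -0.6   1.71  1.48  1.96 -1.59] err 0.0 0.0 elbow z [0.44 0.37 0.41] [0.32 0.5  0.15]
[-0.52  1.44 -0.51  1.77  1.67  1.88 -1.57] err 0.0 0.0 elbow z [0.5  0.28 0.4 ] [0.4  0.4  0.12]
dp [ 0.3  5.8 39.8] tw [-0.055 -0.665 -0.171] rows>= 3.7
dp [56.5 -0.  75.4] tw [ 0.  -0.7  0. ] rows>= 3.7
dp [78.4 -0.  15.9] tw [0. 0. 0.] rows>= 1.3
dp [ -0.   0. 127.] tw [0. 0. 0.] rows>= 2.0
[ 0.55486029 -0.66125674 -0.5048461 ] [ 0.64278761 -0.76604444  0.        ]
[-0.31  0.93 -1.07  1.79  1.26  1.64 -1.14] err 0.0 0.0 elbow z [0.44 0.14 0.67] [0.39 0.41 0.51]
[-0.69  1.29 -0.63  1.77  1.43  1.99 -1.54] err 0.0 0.0 elbow z [0.43 0.35 0.49] [0.32 0.5  0.23]
[-0.7   1.42 -0.6   1.71  1.48  1.96 -1.59] err 0.0 0.0 elbow z [0.44 0.37 0.41] [0.32 0.5  0.15]
[-0.52  1.44 -0.51  1.77  1.67  1.88 -1.57] err 0.0 0.0 elbow z [0.5  0.28 0.4 ] [0.4  0.4  0.12]
[-0.49  1.2  -0.57  1.87  1.59  1.9  -1.45] err 0.0 0.0 elbow z [0.47 0.25 0.54] [0.4  0.4  0.26]
[-0.22  1.06 -0.53  2.31  1.72  1.85 -1.65] err 0.0 0.0 elbow z [0.49 0.11 0.61] [0.38 0.21 0.32]
[ 0.59  0.85 -0.94  1.96  1.34  0.94 -0.43] err 0.0 0.0 elbow z [ 0.36 -0.24  0.71] [ 0.51 -0.05  0.49]
[ 0.74  1.35 -1.19  1.11  0.54  1.66  0.47] err 0.0 0.0 elbow z [ 0.41 -0.38  0.45] [ 0.71 -0.29  0.38]
```

Call:
step_arm(
  motion=[
    {"dp":[0,1,8],"twist":[-0.011,-0.133,-0.034],"hand":1},
    {"dp":[0,2,16],"twist":[-0.022,-0.266,-0.068],"hand":1},
    {"dp":[0,3,24],"twist":[-0.033,-0.399,-0.103],"hand":1},
    {"dp":[0,5,32],"twist":[-0.044,-0.532,-0.137],"hand":1},
    {"dp":[0,6,40],"twist":[-0.055,-0.665,-0.171],"hand":1},
  ],
)

```text
clock: 16.23
tool_pos: [0.5148, 0.2624, 0.2584]
eef_rot: [0.398, 0.856, -0.139, 0.3]
contact_force: [-1.0, -0.2, -0.9]
opening: 1.0
finger_force: 0.0
```

Call:
step_arm(
  motion=[
    {"dp":[11,0,15],"twist":[0,-0.14,0],"hand":1},
    {"dp":[22,0,30],"twist":[0,-0.28,0],"hand":1},
    {"dp":[34,0,45],"twist":[0,-0.42,0],"hand":1},
    {"dp":[45,0,60],"twist":[0,-0.56,0],"hand":1},
    {"dp":[56,0,75],"twist":[0,-0.7,0],"hand":1},
  ],
)

```text
clock: 16.85
tool_pos: [0.5163, 0.2608, 0.164]
eef_rot: [0.326, 0.701, -0.267, 0.575]
contact_force: [-0.2, -0.9, -0.8]
opening: 1.0
finger_force: 0.0
```

Call:
step_arm(
  motion=[
    {"dp":[0,0,0],"twist":[0,0,0],"hand":1},
    {"dp":[0,0,0],"twist":[0,0,0],"hand":1},
  ],
)

```text
clock: 17.1
tool_pos: [0.5165, 0.2607, 0.1655]
eef_rot: [0.328, 0.702, -0.266, 0.573]
contact_force: [0.5, 0.4, 0.0]
opening: 1.002
finger_force: 0.0
```

Run:
```python
from fk import *
from h import *
s=r.get_state();print(s['q'].round(2),s['clock'])
g=np.array([.598,.162,.058]);M,h=hor(np.radians(-50),.2,1);z=M.as_matrix()[:,2]
plan([(g-z*.13,M),(g-z*.003,M)])
c=snap('wrist','w3.png');P=cloud(c);b=(abs(P[...,0]-.6)<.06)&(abs(P[...,1]-.162)<.06)&(c['depth']>0)&(P[...,2]>.02)
print(P[b].mean(0),P[b].min(0),P[b].max(0))
```

```text
[-0.69  1.27 -0.66  1.76  1.42  2.02 -1.51] 17.1
dp [79.9 -1.2 17. ] tw [ 0.002 -0.003 -0.002] rows>= 1.3
dp [ -0.   0. 127.] tw [0. 0. 0.] rows>= 2.0
[0.58344329 0.17968689 0.05724179] [0.56393911 0.13017554 0.02000802] [0.63093513 0.19613231 0.08972171]
```

View pics/w3.png

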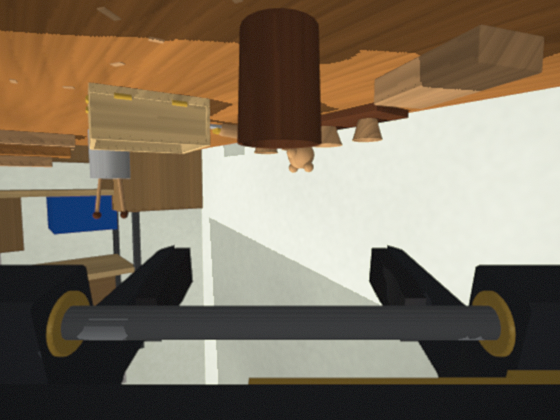

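The wrist view shows the cup upside down at (280,80), so the camera now sits under the hand. I'll pitch the hand 20° downward instead and grip a little higher to keep the camera clear of the bench.

Run:
```python
from fk import *
from h import *
s=r.get_state();L=np.load('L.npy')
g=np.array([.598,.162,.064]);M,h=hor(np.radians(-50),.35,1);z=M.as_matrix()[:,2]
K=[(g-z*.13,M),(g-z*.003,M)]
plan(K)
a=np.cross([0,0,1],h);box=np.array([.595,-.152,0])
for ph in(1.9,2.1):
    Rp=R.from_rotvec(a*ph);u=Rp.apply([0,0,1]);p2=box+[0,0,.125]-u*.026
    sim(s['q'],K+[(g+[0,0,.14],M),(p2+[0,.1,.12],M),(p2+[0,0,.06],R.from_rotvec(a*1.05)*M),(p2,Rp*M)],L)
```

```text
dp [55.2 -1.4 17.2] tw [ 0.002  0.147 -0.003] rows>= 0.9
dp [ -0.   0. 127.] tw [0. 0. 0.] rows>= 2.0
[-0.63  1.33 -0.7   1.79  1.48  1.9  -1.55] err 0.0 0.0 elbow z [0.45 0.33 0.47] [0.33 0.49 0.22]
[-0.45  1.38 -0.62  1.82  1.68  1.82 -1.52] err 0.0 0.0 elbow z [0.51 0.25 0.44] [0.4  0.39 0.17]
[-0.42  1.14 -0.69  1.89  1.58  1.84 -1.37] err 0.0 0.0 elbow z [0.48 0.21 0.57] [0.41 0.39 0.31]
[-0.12  1.01 -0.66  2.29  1.73  1.77 -1.52] err 0.0 0.0 elbow z [0.48 0.06 0.64] [0.39 0.2  0.36]
[ 0.69  0.93 -1.09  1.83  1.17  1.06 -0.21] err 0.0 0.0 elbow z [ 0.36 -0.29  0.67] [ 0.54 -0.09  0.51]
[ 0.75  1.36 -1.23  1.14  0.61  1.64  0.43] err 0.0 0.0 elbow z [ 0.41 -0.38  0.45] [ 0.71 -0.29  0.38]
[-0.63  1.33 -0.7   1.79  1.48  1.9  -1.55] err 0.0 0.0 elbow z [0.45 0.33 0.47] [0.33 0.49 0.22]
[-0.45  1.38 -0.62  1.82  1.68  1.82 -1.52] err 0.0 0.0 elbow z [0.51 0.25 0.44] [0.4  0.39 0.17]
[-0.42  1.14 -0.69  1.89  1.58  1.84 -1.37] err 0.0 0.0 elbow z [0.48 0.21 0.57] [0.41 0.39 0.31]
[-0.12  0.99 -0.67  2.29  1.73  1.76 -1.51] err 0.0 0.0 elbow z [0.48 0.06 0.64] [0.39 0.19 0.37]
[ 0.69  0.92 -1.09  1.82  1.16  1.06 -0.2 ] err 0.0 0.0 elbow z [ 0.35 -0.29  0.68] [ 0.55 -0.09  0.51]
[ 0.72  1.44 -1.24  0.94  0.51  1.84  0.5 ] err 0.0 0.0 elbow z [ 0.43 -0.38  0.4 ] [ 0.74 -0.32  0.34]
```

Call:
step_arm(
  motion=[
    {"dp":[28,-1,9],"twist":[0,0.07,0],"hand":1},
    {"dp":[55,-1,17],"twist":[0,0.147,0],"hand":1},
    {"dp":[55,-1,17],"twist":[0,0.147,0],"hand":1},
  ],
)

```text
clock: 17.52
tool_pos: [0.5202, 0.2547, 0.1088]
eef_rot: [0.347, 0.742, -0.242, 0.521]
contact_force: [-0.5, -1.0, 1.1]
opening: 1.001
finger_force: 0.0
```

Call:
step_arm(
  motion=[
    {"dp":[0,0,35],"twist":[0,0,0],"hand":1},
    {"dp":[0,0,70],"twist":[0,0,0],"hand":1},
    {"dp":[0,0,105],"twist":[0,0,0],"hand":1},
    {"dp":[0,0,127],"twist":[0,0,0],"hand":1},
    {"dp":[0,0,127],"twist":[0,0,0],"hand":1},
  ],
)

```text
clock: 18.15
tool_pos: [0.5968, 0.1633, 0.0649]
eef_rot: [0.346, 0.741, -0.243, 0.521]
contact_force: [-0.7, 0.3, -0.5]
opening: 1.003
finger_force: 0.0
```

Run:
```python
from fk import *
from h import *
s=r.get_state();print(s['q'].round(2))
g=np.array([.598,.162,.064]);M,h=hor(np.radians(-50),.35,1);z=M.as_matrix()[:,2]
plan([(g-z*.003,M)])
```

```text
[-0.47  1.35 -0.61  1.79  1.66  1.82 -1.48]
dp [ 0.3  0.1 -1. ] tw [ 0.     0.004 -0.001] rows>= 0.0
```

Positioned to within 1 mm. Closing on the cup now.

Call:
step_arm(
  motion=[
    {"dp":[0,0,0],"twist":[0,0,0],"hand":0.45},
    {"dp":[0,0,0],"twist":[0,0,0],"hand":0.3},
    {"dp":[0,0,0],"twist":[0,0,0],"hand":-1},
    {"dp":[0,0,0],"twist":[0,0,0],"hand":-1},
    {"dp":[0,0,0],"twist":[0,0,0],"hand":-1},
  ],
  force=20,
)

```text
clock: 18.77
tool_pos: [0.5962, 0.1653, 0.0642]
eef_rot: [0.345, 0.742, -0.241, 0.521]
contact_force: [-0.3, 2.0, 2.6]
opening: 0.739
finger_force: 19.7
```

Run:
```python
from fk import *
from h import *
s=r.get_state();L=np.load('L.npy');print(s['opening']*88,s['finger_force'])
M=R.from_quat(s['eef_rot']);p0=s['tool_pos'];h=hor(np.radians(-50),.35,1)[1]
a=np.cross([0,0,1],h);box=np.array([.595,-.152,0])
np.save('grasp.npy',np.r_[p0,s['eef_rot']])
u=R.from_rotvec(a*2.1).apply([0,0,1]);p2=box-h*.015+[0,0,.13]-u*.026
K=[(p0+[0,0,.14],M),((p0+p2)/2+[0,0,.1],M),(p2+[0,0,.10],R.from_rotvec(a*.5)*M),(p2+[0,0,.06],R.from_rotvec(a*1.3)*M),(p2,R.from_rotvec(a*2.1)*M)]
# lip height through pour
for p,m in K[2:]:
    Rr=m*M.inv();uu=Rr.apply([0,0,1]);mc=p+uu*.026;w=np.array([0,0,-1])-uu*(-uu[2]);w/=np.linalg.norm(w);print('lip',(mc+.034*w).round(3),'foot low',(mc-.09*uu+.031*w).round(3))
plan(K);sim(s['q'],K,L)
```

```text
65.02745465641158 19.691329564302578
lip [ 0.598 -0.156  0.25 ] foot low [ 0.569 -0.121  0.172]
lip [ 0.593 -0.149  0.177] foot low [ 0.537 -0.082  0.156]
lip [ 0.574 -0.127  0.101] foot low [ 0.525 -0.069  0.149]
dp [-131.6    0.2  -47.7] tw [0. 0. 0.] rows>= 2.2
dp [ -34.4 -102.7   96.1] tw [0. 0. 0.] rows>= 2.3
dp [ -72.  -102.7   82.5] tw [0.    0.5   0.002] rows>= 2.7
dp [26.5 -0.1 30. ] tw [0.    0.8   0.003] rows>= 4.3
dp [-4.6 -0.2 59.8] tw [0.    0.8   0.003] rows>= 4.3
[-0.43  1.14 -0.67  1.89  1.57  1.83 -1.38] err 0.0 0.0 elbow z [0.47 0.22 0.57] [0.4  0.39 0.31]
[-0.24  1.11 -0.63  2.21  1.7   1.79 -1.58] err 0.0 0.0 elbow z [0.5  0.12 0.58] [0.39 0.25 0.31]
[ 0.38  0.79 -0.88  2.21  1.71  1.2  -0.98] err 0.0 0.0 elbow z [ 0.38 -0.15  0.73] [0.43 0.04 0.48]
[ 0.75  0.99 -1.16  1.66  0.89  1.18  0.06] err 0.0 0.0 elbow z [ 0.35 -0.33  0.64] [ 0.59 -0.14  0.52]
[ 0.73  1.42 -1.23  1.02  0.48  1.78  0.47] err 0.0 0.0 elbow z [ 0.42 -0.38  0.41] [ 0.73 -0.31  0.35]
```

Run:
```python
from fk import *
from h import *
s=r.get_state();L=np.load('L.npy')
M=R.from_quat(s['eef_rot']);p0=s['tool_pos'];h=hor(np.radians(-50),.35,1)[1]
a=np.cross([0,0,1],h);box=np.array([.595,-.152,0])
def lp(ph,lip):
    Rr=R.from_rotvec(a*ph);uu=Rr.apply([0,0,1]);w=np.array([0,0,-1])+uu*uu[2];w/=np.linalg.norm(w)
    p=lip-.034*w-.026*uu; print('low foot z',round((lip-.09*uu)[2],3)); return p,Rr*M
l=box-h*.025
K=[(p0+[0,0,.14],M),((p0+lp(.5,l)[0])/2+[0,0,.12],M),lp(.5,l+[0,0,.2]),lp(1.2,l+[0,0,.12]),lp(1.65,l+[0,0,.095]),lp(2.1,l+[0,0,.095])]
plan(K);sim(s['q'],K,L)
```

```text
low foot z -0.079
low foot z 0.121
low foot z 0.087
low foot z 0.102
low foot z 0.14
dp [-131.6    0.2  -47.7] tw [0. 0. 0.] rows>= 2.2
dp [  22.3 -102.8  100.8] tw [0. 0. 0.] rows>= 2.3
dp [ -71.8 -102.6   66.7] tw [0.    0.5   0.002] rows>= 2.7
dp [29.6 -0.2 42.2] tw [0.    0.7   0.002] rows>= 3.7
dp [-13.1  -0.   11.6] tw [0.    0.45  0.002] rows>= 2.4
dp [-13.6   0.1 -13.4] tw [0.    0.45  0.002] rows>= 2.4
[-0.43  1.14 -0.67  1.89  1.57  1.83 -1.38] err 0.0 0.0 elbow z [0.47 0.22 0.57] [0.4  0.39 0.31]
[-0.28  1.22 -0.6   2.2   1.71  1.81 -1.68] err 0.0 0.0 elbow z [0.52 0.15 0.52] [0.38 0.26 0.26]
[ 0.29  0.89 -0.84  2.3   1.79  1.28 -1.2 ] err 0.0 0.0 elbow z [ 0.43 -0.13  0.69] [0.42 0.06 0.43]
[ 0.68  1.01 -1.07  1.85  1.11  1.01 -0.2 ] err 0.0 0.0 elbow z [ 0.38 -0.31  0.63] [ 0.55 -0.1   0.46]
[ 0.77  1.24 -1.21  1.46  0.74  1.35  0.25] err 0.0 0.0 elbow z [ 0.39 -0.38  0.52] [ 0.65 -0.22  0.42]
[ 0.73  1.44 -1.24  0.98  0.5   1.81  0.48] err 0.0 0.0 elbow z [ 0.42 -0.38  0.4 ] [ 0.73 -0.32  0.34]
```

Call:
step_arm(
  motion=[
    {"dp":[-20,0,-7],"twist":[0,0,0],"hand":-1},
    {"dp":[-60,0,-22],"twist":[0,0,0],"hand":-1},
    {"dp":[-100,0,-36],"twist":[0,0,0],"hand":-1},
    {"dp":[-132,0,-48],"twist":[0,0,0],"hand":-1},
  ],
)

```text
clock: 19.27
tool_pos: [0.5957, 0.1643, 0.2069]
eef_rot: [0.346, 0.742, -0.242, 0.521]
contact_force: [0.2, 0.4, -3.1]
opening: 0.737
finger_force: 19.9
```

Call:
step_arm(
  motion=[
    {"dp":[-10,-25,19],"twist":[0,0,0],"hand":-1},
    {"dp":[-21,-51,38],"twist":[0,0,0],"hand":-1},
    {"dp":[-32,-77,58],"twist":[0,0,0],"hand":-1},
    {"dp":[-43,-103,77],"twist":[0,0,0],"hand":-1},
  ],
)

```text
clock: 19.77
tool_pos: [0.5728, 0.0302, 0.2196]
eef_rot: [0.346, 0.742, -0.242, 0.521]
contact_force: [0.7, 1.1, -1.4]
opening: 0.735
finger_force: 19.9
```

Call:
step_arm(
  motion=[
    {"dp":[-1,-21,18],"twist":[0,0.1,0],"hand":-1},
    {"dp":[-2,-41,36],"twist":[0,0.2,0],"hand":-1},
    {"dp":[-4,-62,54],"twist":[0,0.3,0],"hand":-1},
    {"dp":[-5,-82,72],"twist":[0,0.4,0],"hand":-1},
    {"dp":[-6,-103,91],"twist":[0,0.5,0],"hand":-1},
  ],
)

```text
clock: 20.4
tool_pos: [0.5503, -0.1027, 0.1941]
eef_rot: [0.394, 0.849, -0.148, 0.32]
contact_force: [1.4, -0.5, -2.3]
opening: 0.739
finger_force: 19.9
```

Call:
step_arm(
  motion=[
    {"dp":[0,0,0],"twist":[0,0,0],"hand":-1},
  ],
)

```text
clock: 20.52
tool_pos: [0.5495, -0.1071, 0.1948]
eef_rot: [0.397, 0.846, -0.152, 0.321]
contact_force: [0.4, -0.1, -0.9]
opening: 0.735
finger_force: 19.9
```

```bash
cat > pour.py <<'E'
from fk import *
from h import *
s=r.get_state();L=np.load('L.npy');print(s['q'].round(2),s['clock'],s['finger_force'],s['opening'])
M=R.from_quat(np.load('grasp.npy')[3:]);h=hor(np.radians(-50),.35,1)[1]
a=np.cross([0,0,1],h);box=np.array([.595,-.152,0])
def lp(ph,lip):
    Rr=R.from_rotvec(a*ph);uu=Rr.apply([0,0,1]);w=np.array([0,0,-1])+uu*uu[2];w/=np.linalg.norm(w)
    return lip-.034*w-.026*uu,Rr*M
l=box-h*.025
E
python3 - <<'E'
from pour import *
K=[lp(1.2,l+[0,0,.12]),lp(1.65,l+[0,0,.095]),lp(2.1,l+[0,0,.095])]
plan(K);sim(s['q'],K,L)
c=snap('scene','sc2.png')
cv2.imwrite('pics/sc2c.png',cv2.resize(c['pixels'][100:300,150:420,::-1],None,fx=2.5,fy=2.5))
E
```

```text
[ 0.27  0.85 -0.83  2.26  1.74  1.25 -1.14] 20.525 19.866891569090512 0.7352471524949754
dp [33.4  6.1 40.6] tw [-0.007  0.703 -0.004] rows>= 3.8
dp [-13.1  -0.   11.6] tw [0.    0.45  0.002] rows>= 2.4
dp [-13.6   0.1 -13.4] tw [0.    0.45  0.002] rows>= 2.4
[ 0.68  1.   -1.06  1.85  1.1   0.99 -0.19] err 0.0 0.0 elbow z [ 0.38 -0.31  0.64] [ 0.55 -0.1   0.46]
[ 0.77  1.23 -1.19  1.46  0.74  1.34  0.26] err 0.0 0.0 elbow z [ 0.39 -0.38  0.52] [ 0.65 -0.22  0.42]
[ 0.73  1.44 -1.23  0.98  0.5   1.8   0.48] err 0.0 0.0 elbow z [ 0.42 -0.38  0.41] [ 0.73 -0.32  0.34]
```

View pics/sc2c.png

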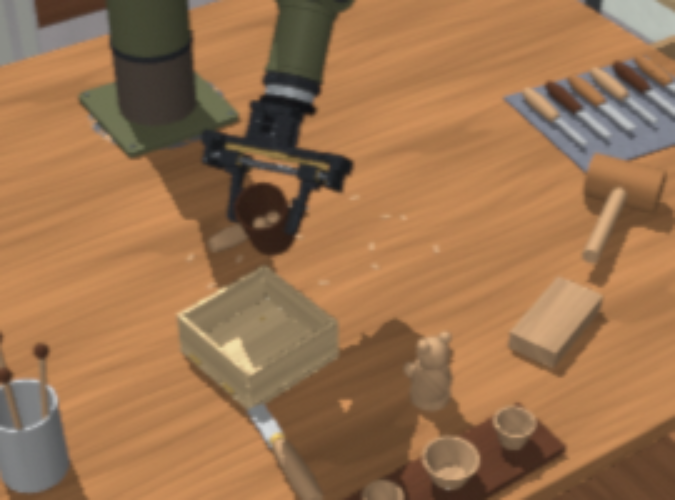

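The scene view shows the box closed on all sides at about (260,335). The cup is held level enough, with the beads still in it at (265,215), so I'll pour.

Call:
step_arm(
  motion=[
    {"dp":[7,1,8],"twist":[-0.001,0.14,-0.001],"hand":-1},
    {"dp":[13,2,16],"twist":[-0.003,0.28,-0.002],"hand":-1},
    {"dp":[20,4,24],"twist":[-0.004,0.42,-0.002],"hand":-1},
    {"dp":[27,5,32],"twist":[-0.006,0.56,-0.003],"hand":-1},
    {"dp":[33,6,41],"twist":[-0.007,0.7,-0.004],"hand":-1},
  ],
)

```text
clock: 21.2
tool_pos: [0.557, -0.0978, 0.1411]
eef_rot: [0.417, 0.909, -0.002, 0.01]
contact_force: [0.8, 0.1, -3.2]
opening: 0.734
finger_force: 19.9
```

Run:
```python
from pour import *
K=[lp(1.2,l+[0,0,.12]),lp(1.65,l+[0,0,.095]),lp(2.1,l+[0,0,.095])]
print((R.from_quat(s['eef_rot']).inv()*K[1][1]).as_rotvec(), s['tool_pos']-K[0][0]);plan(K[1:])
```

```text
[ 0.62  0.97 -0.99  1.84  1.04  0.94 -0.16] 21.2 19.879694844548794 0.7337477384000795
[-0.00108253  0.44619565  0.01413765] [ 0.00154938  0.00702525 -0.00114956]
dp [-17.4  -6.   10.5] tw [-0.001  0.446  0.014] rows>= 2.4
dp [-13.6   0.1 -13.4] tw [0.    0.45  0.002] rows>= 2.4
```

Call:
step_arm(
  motion=[
    {"dp":[-4,-1,3],"twist":[0,0.09,0.003],"hand":-1},
    {"dp":[-7,-3,5],"twist":[0,0.18,0.006],"hand":-1},
    {"dp":[-11,-4,7],"twist":[0,0.27,0.009],"hand":-1},
    {"dp":[-14,-5,9],"twist":[0,0.36,0.012],"hand":-1},
    {"dp":[-17,-6,11],"twist":[0,0.446,0.014],"hand":-1},
  ],
)

```text
clock: 21.82
tool_pos: [0.5636, -0.1152, 0.1299]
eef_rot: [0.414, 0.886, 0.09, -0.191]
contact_force: [-0.3, 0.0, -2.6]
opening: 0.733
finger_force: 19.9
```

Call:
step_arm(
  motion=[
    {"dp":[-3,0,-3],"twist":[0,0.11,0],"hand":-1},
    {"dp":[-7,0,-6],"twist":[0,0.22,0],"hand":-1},
    {"dp":[-10,0,-10],"twist":[0,0.33,0],"hand":-1},
    {"dp":[-14,0,-13],"twist":[0,0.45,0],"hand":-1},
    {"dp":[-14,0,-13],"twist":[0,0.45,0],"hand":-1},
  ],
)

```text
clock: 22.45
tool_pos: [0.5755, -0.1297, 0.1338]
eef_rot: [0.385, 0.82, 0.179, -0.383]
contact_force: [0.2, 0.9, -1.2]
opening: 0.735
finger_force: 19.8
```

Call:
step_arm(
  motion=[
    {"dp":[0,0,0],"twist":[0,0.1,0],"hand":-1},
    {"dp":[0,0,0],"twist":[0,0.2,0],"hand":-1},
    {"dp":[0,0,0],"twist":[0,0.2,0],"hand":-1},
    {"dp":[0,0,0],"twist":[0,0.2,0],"hand":-1},
  ],
)

```text
clock: 22.95
tool_pos: [0.5754, -0.1294, 0.1372]
eef_rot: [0.364, 0.78, 0.218, -0.461]
contact_force: [-0.1, 0.6, -0.4]
opening: 0.735
finger_force: 19.8
```

Run:
```python
from pour import *
Mx=lp(2.1,l)[1];print((R.from_quat(s['eef_rot']).inv()*Mx).as_rotvec())
c=snap('scene','sc3.png')
for i in range(6): find('scene',c,[f'bead{i}']) if i<1 else None
for k in r.search_frame('scene','bead0'):
    print(round(k['score'],2),(c['T'][:3,:3]@k['at']+c['T'][:3,3]).round(3))
cv2.imwrite('pics/sc3c.png',cv2.resize(c['pixels'][140:290,190:330,::-1],None,fx=4,fy=4))
```

```text
[ 0.69  1.48 -1.16  0.89  0.33  1.9   0.52] 22.95 19.829625615011537 0.7351030348018307
[ 0.00079069 -0.19345065  0.00145262]
```

View pics/sc3c.png

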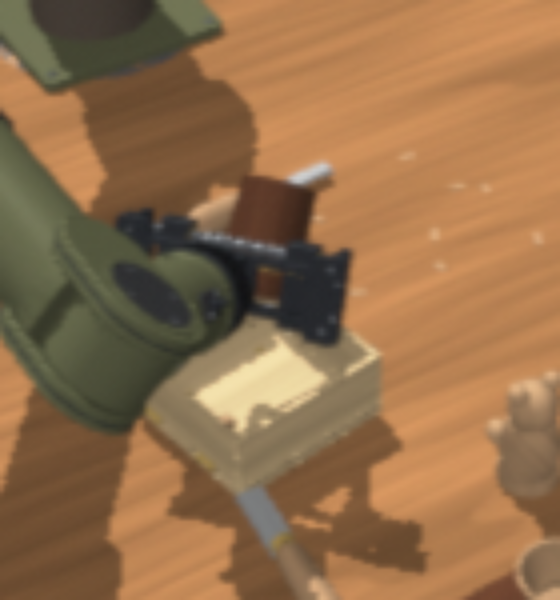

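Run:
```python
from pour import *
g=np.load('grasp.npy');p0=g[:3]
K=[(s['tool_pos']+[0,0,.08],R.from_quat(s['eef_rot'])),lp(1.3,l+[-.01,.02,.21]),lp(.5,l+[-.01,.03,.25]),((p0+lp(.5,l)[0])/2*[1,1,0]+[0,0,.22],M),(p0+[0,0,.14],M),(p0+[0,0,.001],M)]
plan(K);sim(s['q'],K,L)
```

```text
[ 0.69  1.48 -1.16  0.89  0.32  1.9   0.52] 23.1 19.829426524129303 0.7391808825827246
dp [ 70.2   0.3 -38.4] tw [0. 0. 0.] rows>= 1.3
dp [40.9  6.  36.5] tw [ 0.002 -0.994 -0.003] rows>= 5.3
dp [16.4  6.4 -6.4] tw [-0.    -0.8   -0.003] rows>= 4.3
dp [ 59.1  90.8 -20.5] tw [-0.    -0.5   -0.002] rows>= 2.7
dp [ 44.6 102.7 -76.5] tw [0. 0. 0.] rows>= 2.2
dp [130.7  -0.2  47.3] tw [0. 0. 0.] rows>= 2.2
[ 0.69  1.41 -1.18  0.8   0.28  2.03  0.5 ] err 0.0 0.0 elbow z [ 0.44 -0.36  0.42] [ 0.75 -0.35  0.37]
[ 0.7   0.87 -1.08  1.72  0.77  1.1   0.08] err 0.0 0.0 elbow z [ 0.34 -0.28  0.7 ] [ 0.56 -0.11  0.55]
[ 0.16  0.71 -0.67  2.27  1.66  1.08 -1.13] err 0.0 0.0 elbow z [ 0.37 -0.06  0.76] [0.41 0.09 0.48]
[-0.35  1.03 -0.47  2.21  1.66  1.62 -1.58] err 0.0 0.0 elbow z [0.46 0.17 0.62] [0.38 0.26 0.33]
[-0.51  1.09 -0.5   1.89  1.53  1.67 -1.38] err 0.0 0.0 elbow z [0.44 0.25 0.6 ] [0.4  0.39 0.31]
[-0.54  1.33 -0.44  1.82  1.62  1.65 -1.54] err 0.0 0.0 elbow z [0.48 0.29 0.46] [0.4  0.39 0.17]
```

Call:
step_arm(
  motion=[
    {"dp":[30,0,-16],"twist":[0,-0.02,0],"hand":-1},
    {"dp":[60,1,-25],"twist":[0,-0.2,0],"hand":-1},
    {"dp":[80,2,-20],"twist":[0,-0.38,0],"hand":-1},
    {"dp":[95,4,-14],"twist":[0,-0.56,-0.001],"hand":-1},
    {"dp":[105,5,-8],"twist":[0,-0.74,-0.002],"hand":-1},
  ],
)

```text
clock: 23.72
tool_pos: [0.5511, -0.0937, 0.2342]
eef_rot: [0.418, 0.894, 0.071, -0.145]
contact_force: [0.9, 0.4, -1.5]
opening: 0.736
finger_force: 19.9
```

Run:
```python
from pour import *
g=np.load('grasp.npy');p0=g[:3]
K=[lp(1.0,l+[-.01,.03,.22]),lp(.4,l+[-.01,.03,.25]),((p0+lp(.5,l)[0])/2*[1,1,0]+[0,0,.22],M),(p0+[0,0,.14],M)]
plan(K);sim(s['q'],K,L)
t=snap('top');find('top',t,['bead0'])
for k in r.search_frame('top','bead0'): print(round(k['score'],2),(t['T'][:3,:3]@k['at']+t['T'][:3,3]).round(3))
```

```text
[ 0.74  0.99 -1.15  1.55  0.6   1.28  0.22] 23.725 19.85568169500766 0.735932797507509
dp [20.8  7.7  6.7] tw [ 0.003 -0.548 -0.003] rows>= 2.9
dp [ 0.1  0.  -4.9] tw [-0.    -0.6   -0.002] rows>= 3.2
dp [ 54.2  90.9 -29.8] tw [-0.    -0.4   -0.001] rows>= 2.1
dp [ 44.6 102.7 -76.5] tw [0. 0. 0.] rows>= 2.2
[ 0.53  0.73 -0.92  1.96  1.07  0.9  -0.3 ] err 0.0 0.0 elbow z [ 0.33 -0.19  0.76] [ 0.5  -0.02  0.55]
[ 0.08  0.76 -0.64  2.33  1.74  1.2  -1.28] err 0.0 0.0 elbow z [ 0.4  -0.03  0.74] [0.39 0.11 0.46]
[-0.35  1.03 -0.48  2.21  1.66  1.63 -1.58] err 0.0 0.0 elbow z [0.46 0.17 0.62] [0.38 0.26 0.33]
[-0.51  1.09 -0.51  1.89  1.54  1.68 -1.38] err 0.0 0.0 elbow z [0.44 0.25 0.59] [0.4  0.39 0.31]
bead0 0.75 [ 0.619 -0.48   0.075] px [431. 196.]
0.75 [ 0.619 -0.48   0.075]
```

Call:
step_arm(
  motion=[
    {"dp":[7,3,2],"twist":[0,-0.14,0],"hand":-1},
    {"dp":[12,5,4],"twist":[0.001,-0.28,-0.001],"hand":-1},
    {"dp":[17,7,6],"twist":[0.002,-0.42,-0.002],"hand":-1},
    {"dp":[21,8,7],"twist":[0.003,-0.55,-0.003],"hand":-1},
  ],
)

```text
clock: 24.38
tool_pos: [0.5438, -0.0727, 0.2324]
eef_rot: [0.421, 0.9, -0.046, 0.1]
contact_force: [-0.2, -0.1, -1.6]
opening: 0.737
finger_force: 19.9
```

Call:
step_arm(
  motion=[
    {"dp":[0,0,-1],"twist":[0,-0.13,0],"hand":-1},
    {"dp":[0,0,-2],"twist":[0,-0.26,0],"hand":-1},
    {"dp":[0,0,-3],"twist":[0,-0.4,-0.001],"hand":-1},
    {"dp":[0,0,-5],"twist":[0,-0.6,-0.002],"hand":-1},
    {"dp":[0,0,-5],"twist":[0,-0.6,-0.002],"hand":-1},
  ],
)

```text
clock: 25.0
tool_pos: [0.5426, -0.0687, 0.2354]
eef_rot: [0.385, 0.834, -0.168, 0.359]
contact_force: [-0.2, 0.2, -1.1]
opening: 0.731
finger_force: 19.9
```

Call:
step_arm(
  motion=[
    {"dp":[13,23,-7],"twist":[0,-0.1,0],"hand":-1},
    {"dp":[27,45,-15],"twist":[0,-0.2,0],"hand":-1},
    {"dp":[40,68,-22],"twist":[0,-0.3,0],"hand":-1},
    {"dp":[54,91,-30],"twist":[0,-0.4,0],"hand":-1},
  ],
)

```text
clock: 25.5
tool_pos: [0.5752, 0.0312, 0.2177]
eef_rot: [0.348, 0.743, -0.244, 0.517]
contact_force: [0.4, -0.3, -1.0]
opening: 0.736
finger_force: 19.8
```

Run:
```python
from pour import *
g=np.load('grasp.npy');p0=g[:3]
plan([(p0+[0,0,.14],M),(p0,M)])
t=snap('top','top3.png');P=cloud(t)
cv2.imwrite('pics/top3c.png',cv2.resize(t['pixels'][130:250,180:380,::-1],None,fx=4,fy=4,interpolation=cv2.INTER_CUBIC))
```

```text
[-0.34  1.01 -0.53  2.16  1.62  1.66 -1.51] 25.5 19.842615391771687 0.7362788128946933
dp [ 43.5 101.8 -79.7] tw [-0.01  -0.006 -0.   ] rows>= 2.2
dp [131.6  -0.2  47.7] tw [0. 0. 0.] rows>= 2.2
```

View pics/top3c.png

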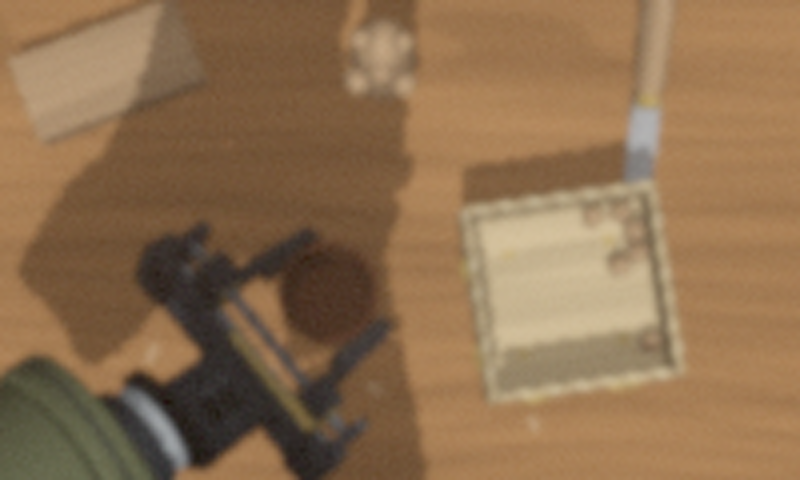

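The top view shows at least five beads in the box: four at about (620,230) and one at (650,340). All the walls are up and the cup looks empty. I'll set the cup down.

Call:
step_arm(
  motion=[
    {"dp":[11,25,-20],"twist":[0,0,0],"hand":-1},
    {"dp":[22,51,-40],"twist":[-0.01,-0.006,0],"hand":-1},
    {"dp":[33,76,-60],"twist":[-0.01,-0.006,0],"hand":-1},
    {"dp":[44,102,-80],"twist":[-0.01,-0.006,0],"hand":-1},
    {"dp":[44,102,-80],"twist":[-0.01,-0.006,0],"hand":-1},
  ],
)

```text
clock: 26.18
tool_pos: [0.5953, 0.1682, 0.2039]
eef_rot: [0.345, 0.744, -0.238, 0.52]
contact_force: [0.3, -1.4, -1.3]
opening: 0.732
finger_force: 19.8
```

Call:
step_arm(
  motion=[
    {"dp":[40,0,14],"twist":[0,0,0],"hand":-1},
    {"dp":[80,0,29],"twist":[0,0,0],"hand":-1},
    {"dp":[105,0,38],"twist":[0,0,0],"hand":-1},
    {"dp":[120,0,43],"twist":[0,0,0],"hand":-1},
    {"dp":[120,0,43],"twist":[0,0,0],"hand":-1},
  ],
)

```text
clock: 26.8
tool_pos: [0.5947, 0.1661, 0.0769]
eef_rot: [0.344, 0.743, -0.24, 0.521]
contact_force: [-0.1, -0.4, -1.4]
opening: 0.734
finger_force: 19.8
```

Run:
```python
from pour import *
p0=np.load('grasp.npy')[:3];plan([(p0+[0,0,.001],M)]);print(s['contact_force'])
```

```text
[-0.54  1.3  -0.5   1.81  1.6   1.7  -1.49] 26.8 19.843276954243265 0.734028226448409
dp [10.4  0.5  5.5] tw [ 0.004 -0.001  0.001] rows>= 0.2
[-0.12898655 -0.38799106 -1.40686678]
```

Call:
step_arm(
  motion=[
    {"dp":[4,0,2],"twist":[0,0,0],"hand":-1},
    {"dp":[8,0,4],"twist":[0.004,0,0],"hand":-1},
    {"dp":[11,0,5],"twist":[0.004,0,0],"hand":-1},
    {"dp":[11,0,5],"twist":[0.004,0,0],"hand":-1},
  ],
)

```text
clock: 27.3
tool_pos: [0.5952, 0.1671, 0.0654]
eef_rot: [0.344, 0.743, -0.24, 0.522]
contact_force: [-0.5, 0.1, -1.4]
opening: 0.732
finger_force: 19.8
```

Call:
step_arm(
  motion=[
    {"dp":[1,0,0.3],"twist":[0,0,0],"hand":-1},
    {"dp":[2,0,0.7],"twist":[0,0,0],"hand":-1},
    {"dp":[2,0,0.7],"twist":[0,0,0],"hand":-1},
  ],
)

```text
clock: 27.68
tool_pos: [0.5953, 0.1671, 0.0642]
eef_rot: [0.344, 0.742, -0.24, 0.522]
contact_force: [-1.6, 0.4, 3.7]
opening: 0.734
finger_force: 19.7
```

Contact with the bench at 3.7 N. I'll open and back straight out.

Call:
step_arm(
  motion=[
    {"dp":[0,0,0],"twist":[0,0,0],"hand":0.6},
    {"dp":[0,0,0],"twist":[0,0,0],"hand":1},
    {"dp":[0,0,0],"twist":[0,0,0],"hand":1},
    {"dp":[0,0,0],"twist":[0,0,0],"hand":1},
  ],
)

```text
clock: 28.18
tool_pos: [0.5952, 0.1669, 0.0632]
eef_rot: [0.344, 0.743, -0.24, 0.522]
contact_force: [0.4, 0.3, -0.7]
opening: 1.002
finger_force: 0.0
```

Call:
step_arm(
  motion=[
    {"dp":[0,0,-20],"twist":[0,0,0],"hand":1},
    {"dp":[0,0,-50],"twist":[0,0,0],"hand":1},
    {"dp":[0,0,-90],"twist":[0,0,0],"hand":1},
    {"dp":[0,0,-130],"twist":[0,0,0],"hand":1},
  ],
)

```text
clock: 28.68
tool_pos: [0.5142, 0.262, 0.1082]
eef_rot: [0.344, 0.743, -0.24, 0.521]
contact_force: [0.6, -0.1, 0.0]
opening: 1.0
finger_force: 0.0
```

Call:
step_arm(
  motion=[
    {"dp":[-30,0,-25],"twist":[0,0.1,0],"hand":1},
    {"dp":[-80,0,-50],"twist":[0,0.25,0],"hand":1},
    {"dp":[-130,0,-70],"twist":[0,0.4,0],"hand":1},
    {"dp":[-170,0,-80],"twist":[0,0.55,0],"hand":1},
    {"dp":[-170,0,-80],"twist":[0,0.55,0],"hand":1},
  ],
)

```text
clock: 29.3
tool_pos: [0.5053, 0.2731, 0.2998]
eef_rot: [0.399, 0.855, -0.134, 0.302]
contact_force: [-1.0, -0.0, -0.5]
opening: 1.002
finger_force: 0.0
```

Run:
```python
from h import *
s=r.get_state();print(s['q'].round(2),s['clock'],s['tool_pos'])
t=snap('top');P=cloud(t)
b=(abs(P[...,0]-.6)<.06)&(abs(P[...,1]-.162)<.06)&(P[...,2]>.075)
print('cup',cv2.minEnclosingCircle(P[b][:,:2].astype(np.float32)))
find('top',t,['cup','bear','gouge','chisel','mallet','blank','pot'])
S=snap('scene')
a=cv2.resize(t['pixels'][130:250,180:380,::-1],(800,480),interpolation=cv2.INTER_CUBIC)
box=cv2.resize(t['pixels'][170:240,290:365,::-1],(400,373),interpolation=cv2.INTER_CUBIC)
sc=cv2.resize(S['pixels'][180:290,190:360,::-1],(400,259),interpolation=cv2.INTER_CUBIC)
o=np.zeros((600,800,3),np.uint8);o[:373,:400]=box;o[:259,400:]=sc;o[373:600,:378]=cv2.resize(a,(378,227))
cv2.imwrite('pics/end.png',o)
```

```text
[-0.39  0.8  -0.95  1.76  1.15  1.57 -1.06] 29.3 [0.50533205 0.27310379 0.2998122 ]
cup ((0.598852813243866, 0.16375474631786346), 0.034105315804481506)
cup 0.92 [0.598 0.168 0.029] px [219. 201.]
bear 0.61 [ 0.768 -0.     0.082] px [274. 144.]
gouge 0.69 [ 0.374 -0.032  0.024] px [282. 274.]
gouge 0.45 [ 0.615 -0.481  0.075] px [431. 197.]
chisel 0.8 [ 0.774 -0.213  0.023] px [341. 147.]
mallet 0.71 [0.638 0.466 0.049] px [122. 186.]
blank 0.64 [0.767 0.212 0.029] px [206. 147.]
pot 0.78 [ 0.62  -0.478  0.075] px [431. 195.]
```

View pics/end.png

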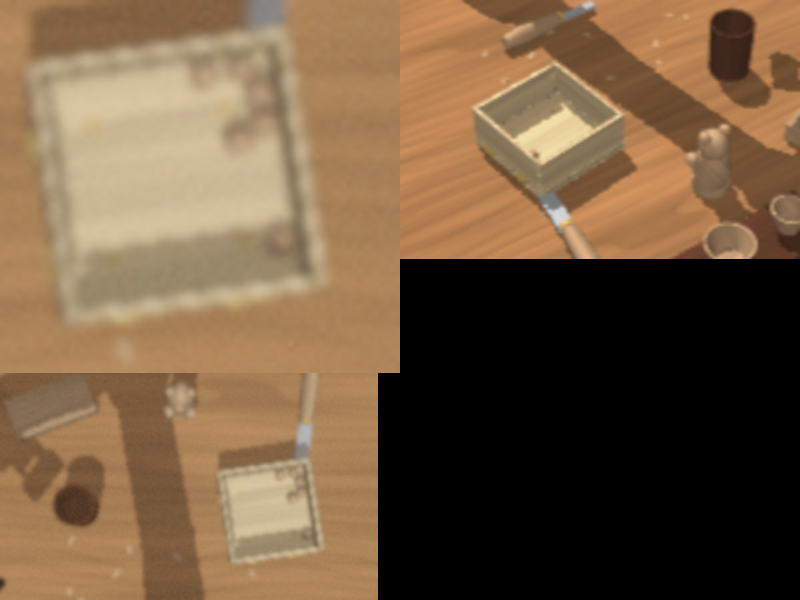

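Five beads are clear in the top view, and a sixth may be hidden among those in the corner. I'm out of picture views, so I'll count them numerically with the wrist camera over the box.

Run:
```python
from fk import *
from h import *
s=r.get_state();L=np.load('L.npy')
M=hor(np.radians(-50),np.pi/2-1e-6,1)[0];p=np.array([.62,-.19,.29])
m=((s['tool_pos']+p)/2,M)
plan([m,(p,M)]);sim(s['q'],[m,(p,M)],L)
```

```text
dp [-166.2 -106.2  134.8] tw [0.003 0.674 0.008] rows>= 3.8
dp [-214.9 -104.4    1.7] tw [0. 0. 0.] rows>= 3.8
[ 0.5   0.88 -1.31  1.67  0.88  1.31 -0.28] err 0.0 0.0 elbow z [ 0.39 -0.21  0.69] [0.56 0.04 0.61]
[ 0.79  0.99 -1.33  1.39  0.96  1.47  0.2 ] err 0.0 0.0 elbow z [ 0.34 -0.34  0.64] [ 0.62 -0.19  0.61]
```

Call:
step_arm(
  motion=[
    {"dp":[-33,-21,27],"twist":[0,0.135,0],"hand":1},
    {"dp":[-66,-42,54],"twist":[0,0.27,0],"hand":1},
    {"dp":[-100,-64,81],"twist":[0,0.4,0],"hand":1},
    {"dp":[-133,-85,108],"twist":[0,0.54,0],"hand":1},
    {"dp":[-166,-106,135],"twist":[0,0.674,0],"hand":1},
  ],
)

```text
clock: 30.38
tool_pos: [0.5626, 0.0398, 0.2926]
eef_rot: [0.419, 0.908, 0.003, -0.001]
contact_force: [0.3, 1.3, 0.1]
opening: 1.0
finger_force: 0.0
```

Call:
step_arm(
  motion=[
    {"dp":[-43,-21,0],"twist":[0,0,0],"hand":1},
    {"dp":[-86,-42,0],"twist":[0,0,0],"hand":1},
    {"dp":[-129,-63,0],"twist":[0,0,0],"hand":1},
    {"dp":[-172,-84,0],"twist":[0,0,0],"hand":1},
    {"dp":[-215,-104,0],"twist":[0,0,0],"hand":1},
  ],
)

```text
clock: 31.0
tool_pos: [0.6224, -0.1913, 0.2913]
eef_rot: [0.419, 0.908, 0.001, -0.0]
contact_force: [1.4, 0.5, 0.1]
opening: 1.0
finger_force: 0.0
```

Call:
step_arm(
  motion=[
    {"dp":[0,0,0],"twist":[0,0,0],"hand":1},
    {"dp":[0,0,0],"twist":[0,0,0],"hand":1},
  ],
)

```text
clock: 31.25
tool_pos: [0.6221, -0.1887, 0.2915]
eef_rot: [0.419, 0.908, 0.001, -0.0]
contact_force: [0.8, 0.2, -0.8]
opening: 0.998
finger_force: 0.0
```

Run:
```python
from h import *
s=r.get_state();print(s['q'].round(2),s['clock'],s['tool_pos'])
c=snap('wrist','w9.png');P=cloud(c);v=np.load('v.npy')
d=P-[v[0],v[1],0]
a=(abs(d[...,0])<.1)&(abs(d[...,1])<.1)&(P[...,2]>.005)&(P[...,2]<.085)&(c['depth']>0)
w,e=fitbox(P[a][::5],[*v[:3],1.5,1.5,1.5]);print(w.round(3),e,a.sum())
l=(P-[w[0],w[1],0])@R.from_euler('z',w[2]).as_matrix()
m=(abs(l[...,0])<.067)&(abs(l[...,1])<.067)&(l[...,2]>.017)&(l[...,2]<.045)&(c['depth']>0)
print('seen floor',((abs(l[...,0])<.067)&(abs(l[...,1])<.067)&(abs(l[...,2]-.012)<.004)).sum())
# bead tops: local blobs near z .03
top=(m&(l[...,2]>.0255)).astype(np.uint8)
n,lab,st,ce=cv2.connectedComponentsWithStats(top)
for i in range(1,n):
    if st[i,4]>8: print('bead',st[i,4],(l[lab==i].mean(0)*1000).round(0))
print('net',[(round(k['score'],2),((c['T'][:3,:3]@k['at']+c['T'][:3,3]-[w[0],w[1],0])@R.from_euler('z',w[2]).as_matrix()).round(3).tolist()) for k in r.search_frame('wrist','bead0')])
cup=(np.hypot(P[...,0]-.599,P[...,1]-.163)<.028)&(c['depth']>0)
print('cup inside z',cup.sum(),np.percentile(P[cup][:,2],[1,50,99]) if cup.sum() else '')
```

```text
[ 0.77  0.95 -1.25  1.42  0.9   1.4   0.22] 31.25 [ 0.62207173 -0.18870764  0.29154882]
[ 0.595 -0.149  0.158  1.622  1.533  1.584] 0.0005958740686197068 20514
seen floor 11604
bead 12 [-63.  67.  36.]
bead 12 [-46.  67.  35.]
bead 10 [-35.  67.  36.]
bead 112 [-45. -61.  28.]
bead 106 [ 18. -46.  28.]
bead 107 [ 59. -31.  28.]
bead 103 [ 26. -61.  28.]
bead 98 [ 44. -61.  28.]
bead 109 [ 60. -53.  28.]
net [(0.58, [0.02, -0.045, 0.031]), (0.55, [0.059, -0.033, 0.027]), (0.53, [0.061, -0.049, 0.025]), (0.53, [0.042, -0.059, 0.03]), (0.52, [-0.047, -0.057, 0.03]), (0.45, [0.027, -0.061, 0.026])]
cup inside z 0
```

All six beads are in the box, the panels are up, the cup is standing and the robot is clear. Handing in.

```bash
python3 -c "
from plant import r
print(r.finish_job())"
```

```text
the job is handed in; nothing more can be done
None
```

The job is handed in at about 31 s: all three panels stand upright, six beads were counted in the box, the empty cup is upright on the bench about 2 mm from where it started, and the other things show no movement beyond measurement error.

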